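# Restock the ski-bit holder and lock it

### The job

Turn the holder's lock ring to its open stop, then take every worn, snapped-off bit out of the holder and drop it into the stainless cup, and pick every long hex-nosed bit out of the crate and lay each in a pocket of its own, fully down with its nose towards the middle. When all are in, turn the lock ring to its locked mark. Leave the blade bits, nut and cork in the crate, keep the cup standing, and do not disturb the ski tool.

Things in the scene. Friction and masses are not known exactly. Their poses are not given: they have to be found in the camera images.
- holder: Fixed round plywood bit holder, 224 mm across; origin on its axis at shelf level. Four radial pockets (pocket0 at its +x, pocket1 at +y, ..) between wooden rails: floor 16 mm, rail tops 24 mm above the shelf. 66 to 104 mm from the axis a pocket is 24 mm wide, for a shank; 32 to 66 mm from it 16 mm wide, for a nose only: bits fit lying flat, nose towards the axis.
- pocket0 (a point): Pocket 0: where the shank centre of a bit lying fully down in it is, 85 mm from the holder's axis, 25 mm above the shelf (play about 4 mm along, 3 mm across). The lock ring's grip wing is an upright bar on the holder's axis, 50 mm long, 14 mm thick, 44 to 72 mm above the shelf, at 45 degrees + the lock joint's value from the holder's +x.
- pocket1 (a point): Pocket 1: where the shank centre of a bit lying fully down in it is, 85 mm from the holder's axis, 25 mm above the shelf (play about 4 mm along, 3 mm across).
- pocket2 (a point): Pocket 2: where the shank centre of a bit lying fully down in it is, 85 mm from the holder's axis, 25 mm above the shelf (play about 4 mm along, 3 mm across).
- pocket3 (a point): Pocket 3: where the shank centre of a bit lying fully down in it is, 85 mm from the holder's axis, 25 mm above the shelf (play about 4 mm along, 3 mm across).
- lock (a joint): Aluminium lock ring on the holder's axis; 4 tongues 16 mm wide reach 74 mm out, 38 to 44 mm above the shelf. rad, counterclockwise from above: 0 = open stop, tongues midway between pockets, black-lined one at the black dot; 0.785 = locked mark, tongues over pockets, black line at the black bar (stop 0.80). Light friction, stays put. Turn it by the wing on top (see pocket0).
- crate: White plastic crate, fixed, 210 x 290 mm (x, y), 45 mm high, walls and floor 5 mm; origin under its centre. It holds the hex bits mixed with other bits and odds and ends.
- bit0: Good hex bit (may be absent): square steel shank 30 x 18 x 18 mm with a dark hexagonal nose, 10 mm thick and 30 mm long, on one end. Origin at the shank's centre; +x runs along it to the nose. Starts lying flat in the crate; 60 to 112 g.
- bit0_nose (a point): Tip of the nose of bit0, 45 mm from the shank's centre.
- bit1: Good hex bit (may be absent): square steel shank 30 x 18 x 18 mm with a dark hexagonal nose, 10 mm thick and 30 mm long, on one end. Origin at the shank's centre; +x runs along it to the nose. Starts lying flat in the crate; 60 to 112 g.
- bit1_nose (a point): Tip of the nose of bit1, 45 mm from the shank's centre.
- bit2: Good hex bit (may be absent): square steel shank 30 x 18 x 18 mm with a dark hexagonal nose, 10 mm thick and 30 mm long, on one end. Origin at the shank's centre; +x runs along it to the nose. Starts lying flat in the crate; 60 to 112 g.
- bit2_nose (a point): Tip of the nose of bit2, 45 mm from the shank's centre.
- bit3: Good hex bit (may be absent): square steel shank 30 x 18 x 18 mm with a dark hexagonal nose, 10 mm thick and 30 mm long, on one end. Origin at the shank's centre; +x runs along it to the nose. Starts lying flat in the crate; 60 to 112 g.
- bit3_nose (a point): Tip of the nose of bit3, 45 mm from the shank's centre.
- stub0: Worn bit (may be absent): the same 30 x 18 x 18 mm square steel shank, but its nose is snapped off to a 6 mm stump. Origin at the shank's centre, +x towards the stump. Starts in a pocket of the holder under a lock tongue; 45 to 84 g.
- stub1: Worn bit (may be absent): the same 30 x 18 x 18 mm square steel shank, but its nose is snapped off to a 6 mm stump. Origin at the shank's centre, +x towards the stump. Starts in a pocket of the holder under a lock tongue; 45 to 84 g.
- stub2: Worn bit (may be absent): the same 30 x 18 x 18 mm square steel shank, but its nose is snapped off to a 6 mm stump. Origin at the shank's centre, +x towards the stump. Starts in a pocket of the holder under a lock tongue; 45 to 84 g.
- blade0: Flat-blade bit, not wanted: the same shank, with a flat fishtail blade 24 mm wide, 4 mm thick. Origin at the shank's centre. Stays in the crate.
- blade1: Flat-blade bit, not wanted: the same shank, with a flat fishtail blade 24 mm wide, 4 mm thick. Origin at the shank's centre. Stays in the crate.
- nut: Steel ring nut, 32 mm across, 14 mm high, origin under its centre. Stays in the crate.
- cork: Wax cork block, 46 x 30 x 22 mm, origin under its centre. Stays in the crate.
- cup: Loose stainless cup, 70 mm high, mouth 84 mm across, walls 3 mm, standing upright; origin under its centre. Worn bits go into it.
- skitool: Folded aluminium ski tool, 100 x 28 x 18 mm, loose bystander; origin under its centre.
Things that resemble listed ones, but are neither listed nor needed, are in the scene too. Leave any yellow look-alike of the nut alone. What is shaped like the bit3 but red is not meant.

How it is judged:
By the outcome, as a careful person would: the job done as asked, in the order asked, and still so for the second after the job is handed in, with the robot touching nothing.
Of bit0, bit1, bit2, bit3 only 3 to 4 are there at a start; the rules pass over those that are not, and their reading is None.
Of stub0, stub1, stub2 only 2 to 3 are there at a start; the rules pass over those that are not, and their reading is None.
At some moment in a run one of bit0, bit1, bit2, bit3 may be knocked a few centimetres aside while the robot is not near it.
Once in a run the grip may slacken for a moment while it holds something.
It also fails if it takes over 210 s, if anything falls off the work surface, if the arm or the gripper's body presses on something with over 40 N, if the wrist force passes 120 N, or if a joint passes its speed limit or range.

### The arm

A 6-joint arm with a two-finger parallel gripper is mounted at the origin on the work surface. World frame = base frame: x ahead of the robot, y to its left, z up, the work surface at z = 0. Lengths are in m, angles in rad, forces in N, time in s.
With the tool pointing down it reaches from about 0.325 to 0.775 m from the base axis. Payload 5.5 kg.
Tool frame: the origin (TCP) lies at the very end of the fingers, on their centre line; the grasp point (between the pads) lies 19 mm behind it; z points along the fingers, y is the line along which they close (so a half turn about z gives the same grasp; the last joint's range is limited). The gripper opens to 85 mm and grips with 20 to 120 N. Pads are 22 mm wide; open, the fingers measure 114 mm over their backs; the gripper's body (76 mm by 85 mm) begins 54 mm behind the grasp point. The pads swing forward as they close: fully open they stand 13 mm farther back than shut.
Start: joints at [1.103, 0.091, 1.231, -0, 1.82, -0.057], TCP at [0.24, 0.55, 0.207] pointing down, gripper open.
Joint ranges: [-2.87, 2.87], [-0.86, 2.18], [0.17, 2.46], [-1.51, 4.65], [0.06, 2.69], [-2.65, 2.65]. Speed limits (rad/s): [2.57, 2.57, 3.01, 3.14, 3.14, 3.14].

### API

Orientations are given as a unit quaternion [w, x, y, z].
In Python, from bench import arm, viewer, ticket, finder gives the robot as it stands.
- The arm moves only by the shell command python3 -m handwheel 'ROWS' [FORCE]. ROWS is text: rows parted by semicolons, each of 7 numbers parted by spaces: the closure, from 0 (fully open) to 1 (shut), then the shift along the tool's x, y, z in mm, then the turn, a rotation vector about the tool's x, y, z in degrees. In form: fingers dx dy dz wx wy wz; .... A call has 1 to 12 rows; each row is the pose to reach, as a shift and turn from the pose commanded when the call began, along the tool's axes at that moment; what a row does not reach only later rows make up. A row lasts 1/8 s, in which the tool goes at most 62.5 mm and 10.7 degrees, less where a joint would pass 70% of its speed; a pose out of reach is approached as far as the arm can. A call with a gripper value outside its range is refused whole. The fingers move at their own pace and stop on an object; FORCE is the grip in N (left out, the last holds). Time passes only in rows, so rows that repeat a pose let the fingers close. It gives the time, the measured TCP pose, the force, the opening and the grip force at its end, in the units of the state.
- arm.read_state(): the state, without advancing time (a new reading comes with each control period).
- viewer.snapshot(name): name is "side" or "top"; returns a dict with "image" (400x640x3 uint8, red, green, blue), "z_map" (400x640 float32, m along the optical axis (not along the pixel's ray), 0 where there is no reading), "fx", "fy", "cx", "cy" (pixels), "rvec" (rotation vector, rad) and "tvec" (3), from world to camera coordinates, as OpenCV has them. Camera axes: x right, y down, z forward; pixel columns grow to the right and rows downward; lengths in m; the calibration is good to about 2 mm. A picture is of the moment at which its call begins.
- ticket.sign_off(): hands the job in; it is judged then, once.
Trained networks look in the newest picture that a camera, given by its name, has taken for a name from the list of things; names that differ only in an ending like _2 or _b are one class to them, and where a whole thing is asked for, a point or a joint stands for the part that bears it (a point fixed in the world has none). Each returns a list of dicts, best first, with "confidence" (0 to 1); they miss things now and then, are a little off and sometimes report something else, mostly with a low value. They report only what shows in the picture. A call takes as long as a camera call. They do not tell look-alikes from the thing itself.
- finder.spot_in(camera, thing): "bbox" ([left, top, right, bottom] in pixels, round what is visible of it).
The state is a dict: "clock": time; "qpos": joint angles; "joint_vel": joint speeds; "joint_torque": joint torques, N m; "position": TCP position; "eef_rot": TCP orientation; "contact_force": force on the tool from outside, world axes, zero at the start; "moment": the same for the moment, N m; "width": opening from 0.0 (shut) to 1.0 (fully open); "finger_force": force on a finger pad.
Only numpy, scipy, OpenCV 4.12 (cv2) and the standard library are available. Lean on these libraries where they do the work, as an engineer would, in place of code of your own. Each camera call takes 0.05 s, during which the arm holds its last target. There are 200 camera calls.

## Working session

There is one attempt and no reset: what is moved stays moved. The work goes in short steps, Python scripts to look and compute and a shell command to move; the robot and the scene stay as the last step left them, time stands still between calls to the robot, and variables do not carry over. Pictures are saved under pics/ and viewed, at most 16 in all, crops included, and the job is handed in when it is done.

```bash
ls; mkdir -p pics
cat > h.py <<'E'
import numpy as np, cv2
from scipy.spatial.transform import Rotation as R
from bench import arm, viewer, ticket, finder
def snap(n):
    s=viewer.snapshot(n); s['R']=cv2.Rodrigues(np.array(s['rvec'],float))[0]; s['t']=np.array(s['tvec'],float).ravel(); return s
def cloud(s):
    z=s['z_map'].astype(float); v,u=np.mgrid[:400,:640]
    p=np.stack([(u-s['cx'])/s['fx']*z,(v-s['cy'])/s['fy']*z,z],-1)
    P=(p-s['t'])@s['R']; P[z==0]=np.nan; return P
def ray(s,u,v,h):
    d=s['R'].T@np.array([(u-s['cx'])/s['fx'],(v-s['cy'])/s['fy'],1]); c=-s['R'].T@s['t']
    return c+d*(h-c[2])/d[2]
def proj(s,p):
    q=s['R']@np.array(p,float)+s['t']; return s['fx']*q[0]/q[2]+s['cx'],s['fy']*q[1]/q[2]+s['cy']
def save(s,f,crop=None,k=1):
    im=s['image'][:,:,::-1]
    if crop: a,b,c,d=crop; im=im[b:d,a:c]
    cv2.imwrite('pics/'+f,cv2.resize(im,None,fx=k,fy=k,interpolation=cv2.INTER_CUBIC))
def rows(target,yaw_y):
    """shift in tool axes (mm) and turn about tool z (deg) to TCP target; yaw_y = world angle(deg) of the tool's y"""
    st=arm.read_state(); w,x,y,z=st['eef_rot']; M=R.from_quat([x,y,z,w]).as_matrix()
    d=M.T@(np.array(target)-st['position'])*1000
    cur=np.degrees(np.arctan2(M[1,1],M[0,1])); 
    t=-(yaw_y-cur); t=(t+90)%180-90
    return np.round(d,1), round(t,1), 'cur yaw_y %.1f q6 %.2f'%(cur,st['qpos'][5])
E
python3 - <<'E'
from h import *
for n in('top','side'):
    s=snap(n); save(s,n+'0.png'); 
    for t in ['holder','crate','cup','skitool','bit0','stub0','blade0','nut','cork','lock']:
        print(n,t,[(np.round(d['bbox']).astype(int).tolist(),round(d['confidence'],2)) for d in finder.spot_in(n,t)])
s=arm.read_state();print(s)
E
```

```text
pics
top holder [([172, 143, 263, 235], 0.65), ([289, 233, 326, 250], 0.16)]
top crate [([335, 146, 466, 240], 0.96)]
top cup [([275, 112, 309, 151], 0.59), ([354, 173, 364, 196], 0.33)]
top skitool [([173, 141, 261, 232], 0.2)]
top bit0 [([433, 203, 446, 231], 0.69), ([378, 160, 393, 182], 0.66), ([386, 190, 398, 217], 0.66), ([348, 258, 360, 280], 0.48), ([434, 167, 445, 179], 0.42)]
top stub0 [([184, 165, 191, 175], 0.56)]
top blade0 [([407, 202, 420, 227], 0.66), ([384, 192, 396, 217], 0.5), ([358, 195, 367, 220], 0.49)]
top nut [([460, 121, 473, 136], 0.7), ([436, 170, 445, 178], 0.58)]
top cork [([405, 168, 421, 186], 0.8)]
top lock [([190, 160, 238, 212], 0.71), ([170, 144, 261, 232], 0.4)]
side holder [([280, 121, 360, 170], 0.81)]
side crate [([273, 207, 409, 340], 0.97)]
side cup [([368, 155, 401, 197], 0.84), ([295, 230, 325, 241], 0.21)]
side skitool [([256, 181, 285, 214], 0.63), ([342, 249, 369, 263], 0.21)]
side bit0 [([300, 253, 336, 266], 0.79), ([321, 228, 352, 239], 0.73), ([226, 230, 257, 248], 0.73), ([289, 303, 321, 315], 0.72), ([340, 247, 369, 261], 0.69), ([3
[... 443 characters left out ...]

{'clock': 1.1, 'qpos': array([ 1.10327142e+00,  9.11292617e-02,  1.23071774e+00,  1.35572127e-05,
        1.81980881e+00, -5.67403063e-02]), 'joint_vel': array([-0.00083375,  0.00062804, -0.00107296,  0.00245675, -0.00074854,
       -0.0003501 ]), 'joint_torque': array([-7.12141446e-05, -4.58488083e+01, -4.18101811e+01,  9.40694895e-05,
        7.91879265e-04,  9.27931353e-06]), 'position': array([0.23961953, 0.5500819 , 0.20684766]), 'eef_rot': array([-1.45288358e-05,  2.03949593e-01,  9.78981390e-01, -2.87987832e-05]), 'contact_force': array([-0.17278361, -0.30891245, -0.3392807 ]), 'moment': array([-0.00107842,  0.06155755, -0.00980976]), 'finger_force': 0.0, 'width': 0.9990982055599172}
```

Run:
```python
import cv2,numpy as np
a=cv2.imread('pics/top0.png');
cv2.imwrite('pics/a.png',cv2.resize(a[105:290,160:480],None,fx=2.5,fy=2.5,interpolation=cv2.INTER_CUBIC))
b=cv2.imread('pics/side0.png')
cv2.imwrite('pics/b.png',cv2.resize(b[110:350,200:450],None,fx=2.4,fy=2.4,interpolation=cv2.INTER_CUBIC))
```

```text
(no output)
```

View pics/a.png

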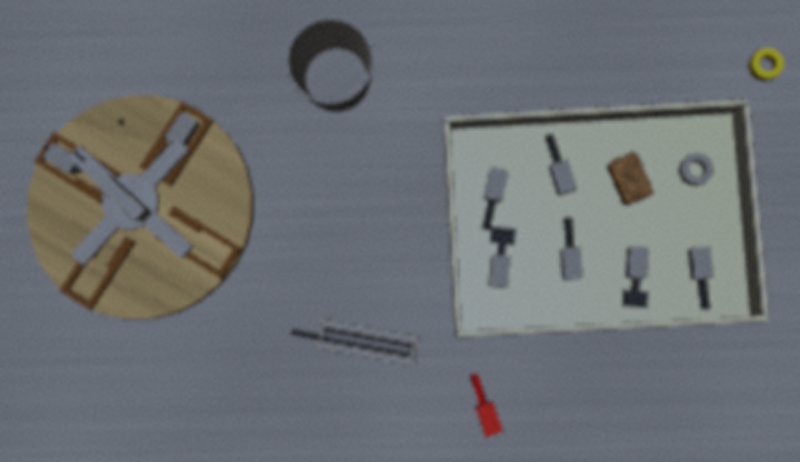

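View pics/b.png

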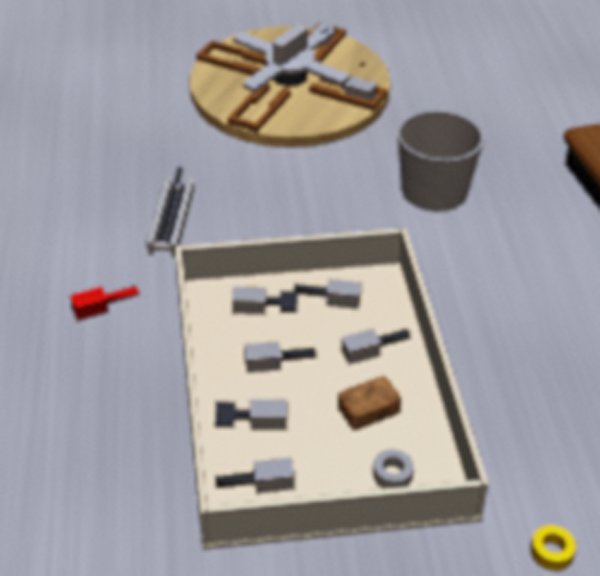

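The top crop shows, in full-image pixels, the hex bits at about (358,180), (386,176), (388,210) and (440,211). The blade bits are at (359,212) and (415,209). The look-alikes are the red bit at (354,272) and the yellow nut at (467,130). Stubs show in the holder's upper-left pocket (~187,168) and upper-right pocket (~233,157), with the ring locked.

```bash
cat >> h.py <<'E'
def blobs(s,zlo,zhi,box,amin=20):
    P=cloud(s); m=(P[...,2]>zlo)&(P[...,2]<zhi)
    m&=(P[...,0]>box[0])&(P[...,0]<box[1])&(P[...,1]>box[2])&(P[...,1]<box[3])
    n,l=cv2.connectedComponents(m.astype(np.uint8),connectivity=4); o=[]
    for i in range(1,n):
        q=P[l==i]
        if len(q)>=amin:
            v,u=np.nonzero(l==i); r=cv2.minAreaRect((q[:,:2]*1000).astype(np.float32))
            o.append((len(q),(int(u.mean()),int(v.mean())),np.round(q.mean(0)*1000,1).tolist(),[np.round(k,1) for k in r[0]+r[1]],round(r[2],1)))
    return o
E
python3 - <<'E'
from h import *
s=snap('top'); P=cloud(s)
print(s['fx'],s['fy'],s['cx'],s['cy'],'cam',-s['R'].T@s['t'])
for u,v in [(320,300),(216,189),(400,198),(290,140),(310,190)]: print(u,v,np.round(P[v,u]*1000,1))
for n,(u,v) in dict(crateTL=(338,153),crateTR=(458,147),crateBR=(466,232),crateBL=(343,239)).items(): print(n,ray(s,u,v,.045))
# holder disc
m=(P[...,2]>.008)&(P[...,2]<.03); m[:, :165]=0; m[:,270:]=0; m[:135]=0;m[240:]=0
print('disc',cv2.minEnclosingCircle((P[m][:,:2]*1000).astype(np.float32)), P[m][:,:2].mean(0))
Q=P[140:240,165:270,2]; print(np.histogram(Q[np.isfinite(Q)]*1000,bins=range(-4,84,4)))
for z in [(.030,.036,'stub?'),(.037,.05,'ring'),(.062,.08,'wing')]:
    for b in blobs(s,z[0],z[1],(-1,1,-1,1),8): print(z[2],b)
save(s,'hold.png',(168,138,268,240),6)
E
```

```text
378.690541510825 378.690541510825 321.2600687863933 199.88990954180716 cam [ 0.39319285 -0.04277277  0.93292337]
320 300 [248.5 -13.2  -0.3]
216 189 [515.5 218.4  72.3]
400 198 [ 490.1 -216.     3.2]
290 140 [643.5  52.1   6.5]
310 190 [517.    5.2  -3.4]
crateTL [ 0.59772714 -0.06606373  0.045     ]
crateTR [ 0.60349733 -0.35072404  0.045     ]
crateBR [ 0.40238142 -0.35660776  0.045     ]
crateBL [ 0.39338079 -0.07166353  0.045     ]
disc ((529.9356689453125, 237.1551055908203), 112.20218658447266) [0.52549154 0.23376046]
(array([1248, 2697,  135,   35, 1383, 2931,  378,  480,   43,  125,   41,
        243,  535,   31,    6,    6,    6,   10,   46,   82,    0]), array([-4,  0,  4,  8, 12, 16, 20, 24, 28, 32, 36, 40, 44, 48, 52, 56, 60,
       64, 68, 72, 76, 80]))
stub? (21, (141, 39), [907.3, 420.4, 33.7], [np.float64(908.8), np.float64(420.3), np.float64(1.9), np.float64(46.3)], 89.2)
stub? (8, (455, 44), [864.7, -363.4, 33.5], [np.float64(864.5), np.float64(-363.5), np.float64(0.9), np.float64(17.5)], 87.3)
stub? (12, (499, 57), [828.2, -470.0, 32.9], [np.float64(828.9), np.floa
[... 10181 characters left out ...]
at64(750.2), np.float64(-585.5), np.float64(51.7), np.float64(21.6)], 33.8)
wing (207, (291, 126), [659.7, 42.5, 68.9], [np.float64(654.3), np.float64(41.0), np.float64(82.3), np.float64(82.1)], 41.7)
wing (174, (57, 148), [622.3, 595.5, 71.7], [np.float64(618.1), np.float64(600.0), np.float64(29.2), np.float64(75.3)], 40.5)
wing (145, (67, 179), [547.6, 569.3, 70.9], [np.float64(541.6), np.float64(576.6), np.float64(27.6), np.float64(76.9)], 40.1)
wing (140, (208, 183), [529.2, 235.6, 71.8], [np.float64(529.8), np.float64(237.0), np.float64(50.1), np.float64(14.2)], 47.4)
wing (12, (298, 396), [55.4, 36.0, 70.8], [np.float64(54.9), np.float64(37.4), np.float64(2.9), np.float64(13.5)], 31.0)
```

View pics/hold.png

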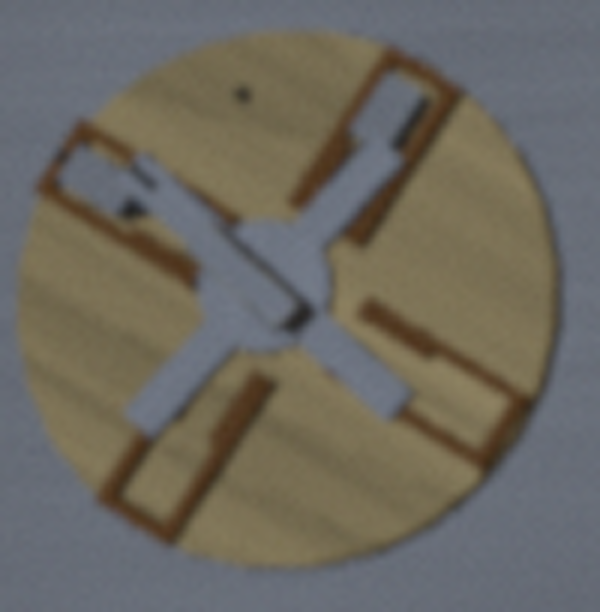

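Run:
```python
from h import *
print(rows([.5298,.237,.11],-42.6))
```

```text
(array([-391.1, -171.2,   96.9]), np.float64(-70.9), 'cur yaw_y 66.5 q6 -0.06')
```

```bash
python3 -m handwheel '0 -100 -43 0 0 0 -18; 0 -200 -86 10 0 0 -36; 0 -300 -129 40 0 0 -54; 0.4 -391.1 -171.2 97 0 0 -70.9; 0.4 -391.1 -171.2 97 0 0 -70.9; 0.4 -391.1 -171.2 97 0 0 -70.9; 0.4 -391.1 -171.2 97 0 0 -70.9; 0.4 -391.1 -171.2 97 0 0 -70.9; 0.4 -391.1 -171.2 97 0 0 -70.9; 0.4 -391.1 -171.2 97 0 0 -70.9' 50
python3 - <<'E'
from h import *
print(rows([.5298,.237,.05],-42.6))
E
```

```text
clock: 2.4
position: [0.5296, 0.2375, 0.1103]
eef_rot: [0.0, -0.402, 0.916, 0.0]
contact_force: [-0.0, -0.2, -0.6]
width: 0.598
finger_force: 0.0
(array([ 0.2, -0.5, 60.3]), np.float64(-0.0), 'cur yaw_y 137.4 q6 -2.03')
```

```bash
python3 -m handwheel '0.4 0 0 30 0 0 0; 0.4 0 0 61 0 0 0; 0.4 0 0 61 0 0 0; 1 0 0 61 0 0 0; 1 0 0 61 0 0 0; 1 0 0 61 0 0 0; 1 0 0 61 0 0 0' 50
python3 -m handwheel '1 0 0 0 0 0 8; 1 0 0 0 0 0 16; 1 0 0 0 0 0 24; 1 0 0 0 0 0 31; 1 0 0 0 0 0 36; 1 0 0 0 0 0 38; 1 0 0 0 0 0 38'
python3 - <<'E'
from h import *
s=arm.read_state();print(s['moment'],rows([.53,.237,.05],-42.6)[2])
E
```

```text
clock: 3.28
position: [0.5301, 0.237, 0.0495]
eef_rot: [0.0, -0.402, 0.916, -0.0]
contact_force: [-1.0, -0.3, -0.3]
width: 0.001
finger_force: 0.0
clock: 4.15
position: [0.5299, 0.2369, 0.0489]
eef_rot: [0.0, -0.082, 0.997, -0.0]
contact_force: [-1.1, -0.1, -0.8]
width: 0.001
finger_force: 0.0
[-0.0448985  -0.05239304 -0.03529332] cur yaw_y 99.4 q6 -1.37
```

Run:
```python
from h import *
s=snap('side'); save(s,'s1.png',(240,60,400,190),4)
print(proj(s,[.5298,.237,.072]),proj(s,arm.read_state()['position']))
```

```text
(np.float64(320.6632794041249), np.float64(123.90254646347222)) (np.float64(320.5770132729696), np.float64(131.5129937160466))
```

View pics/s1.png

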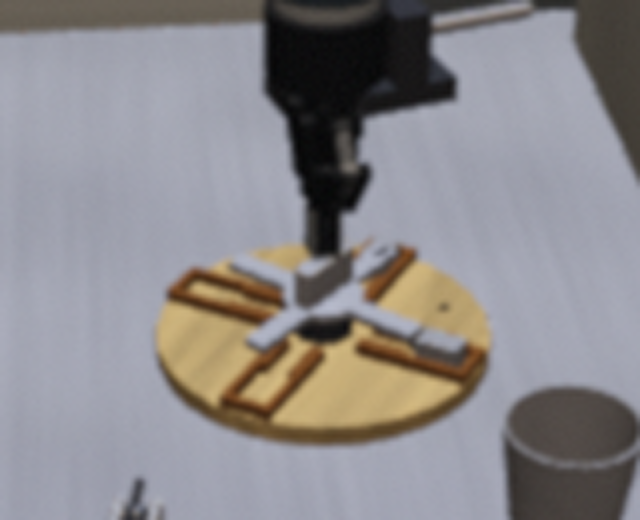

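The closed fingers stand behind the wing, crop (322,245), and the wing at (322,280) has not moved. I'll check both cameras against each other and against the gripper.

Run:
```python
from h import *
for n in('side','top'):
    s=snap(n);P=cloud(s);print(n,'cam',-s['R'].T@s['t'],s['rvec'])
    for zl,zh in((.040,.05),(.060,.078),(.08,.095),(.1,.12)):
        print(zl,[b[1:] for b in blobs(s,zl,zh,(.42,.64,.13,.34),15)])
    print('stub',[b[1:] for b in blobs(s,.030,.037,(.42,.64,.13,.34),15)])
    m=(P[...,2]>.008)&(P[...,2]<.03)&(abs(P[...,0]-.53)<.15)&(abs(P[...,1]-.237)<.15); print(cv2.minEnclosingCircle((P[m][:,:2]*1000).astype(np.float32)))
    if n=='side': 
        for v in range(108,140,3): print(v,np.round(P[v,320]*1000))
st=arm.read_state();print(st['qpos'])
```

```text
side cam [ 0.39850631 -0.90038298  0.76148667] [ 2.24205789 -0.10286445  0.04527884]
0.04 [((320, 134), [527.7, 229.3, 43.8], [np.float64(528.5), np.float64(233.5), np.float64(113.1), np.float64(114.4)], 2.7)]
0.06 [((319, 126), [526.4, 228.7, 68.4], [np.float64(530.0), np.float64(233.4), np.float64(54.2), np.float64(15.0)], 43.9)]
0.08 [((320, 120), [527.0, 227.3, 87.4], [np.float64(526.4), np.float64(227.7), np.float64(13.6), np.float64(21.3)], 77.5)]
0.1 [((319, 114), [526.1, 224.9, 106.7], [np.float64(525.9), np.float64(220.2), np.float64(27.8), np.float64(20.4)], 83.8)]
stub [((334, 120), [577.6, 315.0, 33.7], [np.float64(576.5), np.float64(316.7), np.float64(21.5), np.float64(16.6)], 5.1), ((349, 145), [599.3, 188.1, 33.4], [np.float64(599.5), np.float64(189.4), np.float64(20.2), np.float64(29.8)], 58.0)]
((506.5500793457031, 201.5640869140625), 154.53126525878906)
108 [523. 195. 143.]
111 [523. 194. 135.]
114 [526. 222. 110.]
117 [527. 227.  99.]
120 [526. 223.  92.]
123 [527. 224.  83.]
126 [527. 229.  71.]
129 [527. 228.  62.]
132 [527. 227.  53.]
135 [527. 229.  44.]
138 [5
[... 177 characters left out ...]
, np.float64(16.7), np.float64(39.2)], 51.8), ((215, 194), [505.9, 228.9, 44.7], [np.float64(509.7), np.float64(226.8), np.float64(97.6), np.float64(64.2)], 86.7)]
0.06 [((214, 188), [517.8, 223.0, 71.6], [np.float64(518.9), np.float64(224.3), np.float64(17.7), np.float64(12.8)], 44.8)]
0.08 [((208, 185), [521.2, 230.8, 88.5], [np.float64(520.9), np.float64(231.0), np.float64(3.6), np.float64(18.1)], 29.6)]
0.1 []
stub [((232, 155), [601.6, 189.8, 34.2], [np.float64(601.4), np.float64(190.4), np.float64(18.8), np.float64(28.8)], 59.3)]
((529.731689453125, 236.93548583984375), 111.9499282836914)
[ 3.61881793e-01  6.53517232e-02  1.53796986e+00  5.26579875e-06
  1.53826080e+00 -1.37317812e+00]
```

```bash
python3 -m handwheel '1 0 0 -50 0 0 0; 1 0 0 -110 0 0 0; 1 0 0 -110 0 0 0;1 0 0 -110 0 0 0'
python3 - <<'E'
from h import *
p=arm.read_state()['position'];print(p)
s=snap('side');P=cloud(s);u,v=proj(s,p);print('tcp px',u,v)
for vv in range(int(v)-30,int(v)+14,3): print(vv,np.round(P[vv,int(u)]*1000))
save(s,'s2.png',(250,30,400,170),4)
E
```

```text
clock: 4.8
position: [0.5299, 0.237, 0.1589]
eef_rot: [0.0, -0.082, 0.997, 0.0]
contact_force: [-0.0, -0.4, -0.6]
width: 0.002
finger_force: 0.0
[0.52988236 0.23697303 0.15885777]
tcp px 321.0890509465155 93.78392737273239
63 [524. 194. 260.]
66 [523. 189. 255.]
69 [524. 192. 246.]
72 [525. 202. 234.]
75 [528. 224. 216.]
78 [527. 221. 210.]
81 [528. 228. 198.]
84 [528. 223. 193.]
87 [566. 555.  14.]
90 [565. 548.   7.]
93 [565. 545.  -1.]
96 [563. 524.  -1.]
99 [561. 505.  -1.]
102 [558. 480.   2.]
105 [557. 466.  -1.]
```

View pics/s2.png

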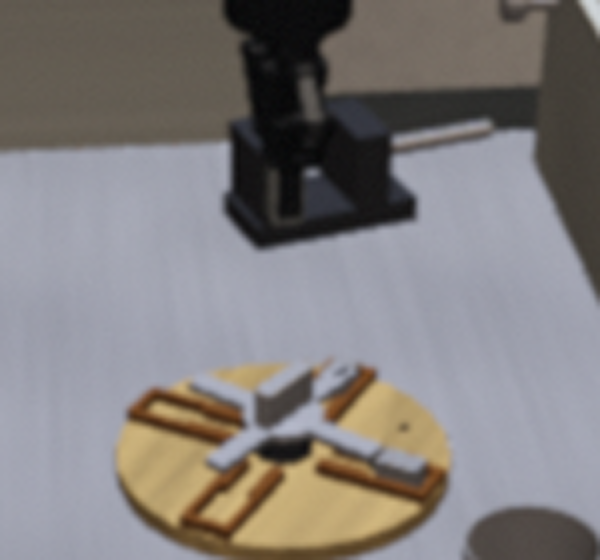

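```bash
cat >> h.py <<'E'
def tip(n='side'):
    p=arm.read_state()['position']; s=snap(n);P=cloud(s)
    m=(abs(P[...,0]-p[0])<.06)&(abs(P[...,1]-p[1])<.06)&(P[...,2]>p[2]-.03)&(P[...,2]<p[2]+.08)
    q=P[m]; k=q[:,2]<np.sort(q[:,2])[10]+.008
    return p, arm.read_state()['width'], np.round(np.sort(q[:,2])[[0,3,8,15]],4), np.round(np.c_[q[k].min(0),q[k].max(0)],3).tolist()
E
python3 - <<'E'
from h import *
print(tip('side'))
E
python3 -m handwheel '0.6 0 0 -20 0 0 0;0.6 0 0 -20 0 0 0;0.6 0 0 -20 0 0 0;0.6 0 0 -20 0 0 0'
python3 - <<'E'
from h import *
print(tip('side'));print(tip('top'))
E
python3 -m handwheel '0 0 0 0 0 0 0;0 0 0 0 0 0 0;0 0 0 0 0 0 0;0 0 0 0 0 0 0'
python3 - <<'E'
from h import *
print(tip('side'))
E
```

```text
(array([0.5293516 , 0.23677118, 0.15757085]), -0.0004924438643798444, array([0.1821, 0.1831, 0.1855, 0.1874]), [[0.517, 0.539], [0.222, 0.239], [0.182, 0.194]])
clock: 5.4
position: [0.5297, 0.2369, 0.1784]
eef_rot: [-0.0, -0.082, 0.997, -0.0]
contact_force: [0.4, 0.3, 0.5]
width: 0.4
finger_force: 0.0
(array([0.52966158, 0.23689682, 0.17843266]), 0.40411207542558536, array([0.202 , 0.2038, 0.2055, 0.2076]), [[0.513, 0.542], [0.204, 0.257], [0.202, 0.214]])
(array([0.52960912, 0.23688631, 0.1783407 ]), 0.4020065526703541, array([0.2043, 0.2073, 0.2096, 0.2126]), [[0.515, 0.528], [0.208, 0.259], [0.204, 0.218]])
clock: 6.0
position: [0.5298, 0.2369, 0.1789]
eef_rot: [0.0, -0.082, 0.997, 0.0]
contact_force: [-0.1, 0.0, 0.4]
width: 1.005
finger_force: 0.0
(array([0.52982048, 0.23694453, 0.17890609]), 1.0001982764879147, array([0.2162, 0.2167, 0.218 , 0.219 ]), [[0.509, 0.545], [0.182, 0.285], [0.216, 0.226]])
```

The state's TCP reads about 25 mm lower than the real fingertips (25 mm when shut or half open, 37 mm when fully open). I'll allow for that offset in every move.

```bash
python3 -m handwheel '0.6 0 0 50 0 0 -10; 0.6 0 0 90 0 0 -20; 0.6 0 0 90 0 0 -30; 0.6 0 0 90 0 0 -38; 0.6 0 0 120 0 0 -38; 0.6 0 0 154 0 0 -38; 0.6 0 0 154 0 0 -38; 1 0 0 154 0 0 -38; 1 0 0 154 0 0 -38; 1 0 0 154 0 0 -38' 50
python3 -m handwheel '1 0 0 0 0 0 8; 1 0 0 0 0 0 16; 1 0 0 0 0 0 24; 1 0 0 0 0 0 31; 1 0 0 0 0 0 36; 1 0 0 0 0 0 38; 1 0 0 0 0 0 38'
python3 - <<'E'
from h import *
s=arm.read_state();print(s['moment'],rows([.53,.237,.05],-42.6)[2])
E
```

```text
clock: 7.3
position: [0.5308, 0.237, 0.0267]
eef_rot: [0.001, -0.402, 0.916, -0.0]
contact_force: [-0.0, -2.2, 2.3]
width: 0.153
finger_force: 52.4
clock: 8.18
position: [0.5309, 0.2368, 0.0266]
eef_rot: [0.001, -0.083, 0.997, -0.0]
contact_force: [0.3, -4.6, 5.9]
width: 0.15
finger_force: 61.8
[-0.54459346 -0.14246067  1.45849072] cur yaw_y 99.5 q6 -1.37
```

```bash
python3 -m handwheel '0.6 0 0 0 0 0 0;0.6 0 0 0 0 0 0;0.6 0 0 -50 0 0 0; 0.6 50 0 -110 0 0 10; 0.6 110 0 -110 0 0 20; 0.6 110 0 -110 0 0 30; 0.6 110 0 -110 0 0 40' 80
python3 - <<'E'
from h import *
s=snap('top')
for b in blobs(s,.066,.078,(.45,.6,.15,.3),30)+blobs(s,.030,.037,(.42,.64,.13,.34),15): print(b)
save(s,'t2.png',(168,138,268,240),5)
print(rows([.6011,.1907,.06],57.),arm.read_state()['position'])
print(rows([.6011,.1907,.06],57.))
E
```

```text
clock: 9.05
position: [0.4203, 0.2193, 0.1354]
eef_rot: [0.0, 0.267, 0.964, 0.001]
contact_force: [0.4, -0.0, -0.9]
width: 0.397
finger_force: 0.0
(140, (208, 183), [529.3, 236.1, 72.1], [np.float64(529.9), np.float64(236.9), np.float64(49.4), np.float64(14.2)], 11.8)
(91, (232, 155), [601.2, 190.3, 34.2], [np.float64(600.2), np.float64(191.1), np.float64(18.4), np.float64(31.6)], 54.0)
(80, (184, 167), [575.8, 307.5, 34.7], [np.float64(576.2), np.float64(307.9), np.float64(30.2), np.float64(17.4)], 57.4)
(array([-169.1,   69.4,   75.1]), np.float64(1.7), 'cur yaw_y 58.7 q6 -0.62') [0.42056775 0.21929795 0.13506057]
(array([-169.1,   69.4,   75.1]), np.float64(1.7), 'cur yaw_y 58.7 q6 -0.62')
```

View pics/t2.png

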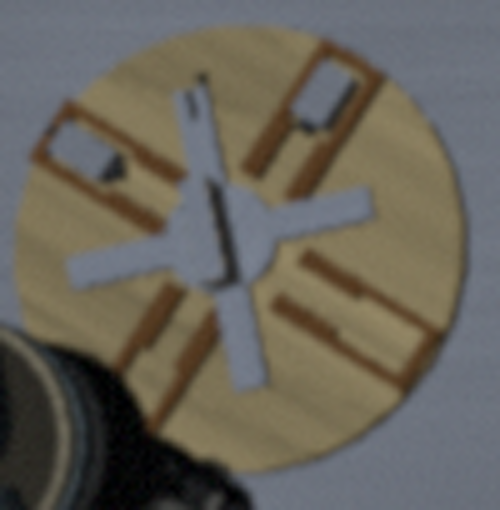

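The wing is at 11.8°, so the lock is open and the black-lined tongue points at the dot (crop 200,78). Both stubs are uncovered at (322,92) and (85,150).

```bash
python3 -m handwheel '0.6 -60 24 0 0 0 1.7; 0.6 -120 48 0 0 0 1.7; 0.6 -169 69.4 0 0 0 1.7; 0.6 -169 69.4 60 0 0 1.7; 0.6 -169 69.4 110 0 0 1.7; 0.6 -169 69.4 134 0 0 1.7; 0.6 -169 69.4 134 0 0 1.7;1 -169 69.4 134 0 0 1.7;1 -169 69.4 134 0 0 1.7;1 -169 69.4 134 0 0 1.7' 80
python3 -m handwheel '1 0 0 -40 0 0 0; 1 0 0 -90 0 0 0; 1 0 0 -90 0 0 0'
python3 - <<'E'
from h import *
print(rows([.654,.041,.09],57))
E
```

```text
clock: 10.35
position: [0.602, 0.1927, 0.0006]
eef_rot: [-0.0, 0.278, 0.961, -0.0]
contact_force: [0.2, -0.1, -0.2]
width: 0.184
finger_force: 78.9
clock: 10.72
position: [0.6048, 0.1934, 0.097]
eef_rot: [0.004, 0.278, 0.96, 0.003]
contact_force: [0.7, -0.5, -0.7]
width: 0.183
finger_force: 78.8
(array([-123. , -102.5,    7.1]), np.float64(0.7), 'cur yaw_y 57.7 q6 -0.75')
```

```bash
python3 -m handwheel '1 -45 -37 0 0 0 0; 1 -90 -75 0 0 0 0; 1 -123 -102.5 0 0 0 0; 1 -123 -102.5 0 0 0 0; 1 -123 -102.5 30 0 0 0; 1 -123 -102.5 55 0 0 0; 1 -123 -102.5 55 0 0 0; 0.65 -123 -102.5 55 0 0 0; 0.65 -123 -102.5 55 0 0 0; 0.65 -123 -102.5 55 0 0 0; 0.65 -123 -102.5 10 0 0 0; 0.65 -123 -102.5 -20 0 0 0'
python3 - <<'E'
from h import *
print(rows([.5762,.308,.10],-33))
s=snap('top')
P=cloud(s);q=P[110:155,270:312].reshape(-1,3);print(np.histogram(q[:,2]*1000,bins=range(-5,80,5)))
E
```

```text
clock: 12.22
position: [0.6517, 0.0403, 0.1135]
eef_rot: [0.001, 0.278, 0.96, 0.0]
contact_force: [0.9, 0.1, 0.1]
width: 0.347
finger_force: 0.0
(array([207. , 185.8,  13.4]), np.float64(-89.3), 'cur yaw_y 57.7 q6 -1.00')
(array([136, 362,  73,  19,  28,  53,  16,  13,  17,  18,  19,  16,  16,
        14,  24,  36]), array([-5,  0,  5, 10, 15, 20, 25, 30, 35, 40, 45, 50, 55, 60, 65, 70, 75]))
```

```bash
python3 -m handwheel '0.6 50 45 0 0 0 10;0.6 100 90 0 0 0 20;0.6 150 135 0 0 0 30;0.6 207 185.8 0 0 0 40;0.6 207 185.8 0 0 0 50;0.6 207 185.8 0 0 0 60;0.6 207 185.8 0 0 0 70;0.6 207 185.8 0 0 0 80;0.6 207 185.8 0 0 0 90.7;0.6 207 185.8 0 0 0 90.7'
python3 - <<'E'
from h import *
print(rows([.5762,.308,.001],-33))
s=snap('top'); save(s,'t3.png',(165,105,485,290),2.5)
for b in blobs(s,.015,.04,(.4,.59,-.35,-.08),40): print(b)
E
```

```text
clock: 13.52
position: [0.5757, 0.308, 0.1111]
eef_rot: [0.0, 0.879, 0.478, 0.0]
contact_force: [-0.1, 0.1, -0.6]
width: 0.401
finger_force: 0.0
(array([  0.2,   0.4, 110.1]), np.float64(0.1), 'cur yaw_y -32.9 q6 1.01')
(139, (383, 171), [553.4, -176.7, 21.9], [np.float64(559.8), np.float64(-175.2), np.float64(59.8), np.float64(18.4)], 15.7)
(249, (411, 175), [541.0, -242.9, 26.7], [np.float64(541.8), np.float64(-244.0), np.float64(45.5), np.float64(30.5)], 20.5)
(104, (438, 171), [549.7, -308.9, 19.1], [np.float64(550.2), np.float64(-309.0), np.float64(30.8), np.float64(29.8)], 65.0)
(135, (357, 181), [530.7, -111.3, 21.7], [np.float64(525.4), np.float64(-110.4), np.float64(18.1), np.float64(59.5)], 76.2)
(145, (388, 205), [470.9, -183.4, 22.0], [np.float64(477.0), np.float64(-183.8), np.float64(59.1), np.float64(17.6)], 0.6)
(163, (359, 207), [468.8, -115.7, 20.9], [np.float64(470.0), np.float64(-114.7), np.float64(23.2), np.float64(57.6)], 78.6)
(183, (414, 214), [446.7, -245.3, 20.6], [np.float64(446.8), np.float64(-246.7), np.float64(23.6), np.float64(58.2)], 79.1)
(154, (440, 212), [449.8, -307.8, 21.7], [np.float64(443.8), np.float64(-308.7), np.float64(60.1), np.float64(19.1)], 3.1)
```

```bash
python3 -m handwheel '0.6 0 0 60 0 0 0; 0.6 0 0 110 0 0 0; 0.6 0 0 110 0 0 0; 1 0 0 110 0 0 0; 1 0 0 110 0 0 0; 1 0 0 110 0 0 0; 1 0 0 60 0 0 0;1 0 0 10 0 0 0;1 0 0 10 0 0 0' 80
python3 - <<'E'
from h import *
print(rows([.654,.041,.10],-33))
E
```

```text
clock: 14.7
position: [0.5782, 0.3091, 0.1073]
eef_rot: [0.0, 0.879, 0.477, 0.005]
contact_force: [-1.0, 0.6, 0.4]
width: 0.175
finger_force: 78.9
(array([-183.6,  209.6,    6.8]), np.float64(-0.0), 'cur yaw_y -33.0 q6 1.02')
```

```bash
python3 -m handwheel '1 -45 52 0 0 0 0; 1 -90 104 0 0 0 0; 1 -135 156 0 0 0 0; 1 -183.6 209.6 0 0 0 0; 1 -183.6 209.6 0 0 0 0; 1 -183.6 209.6 30 0 0 0; 1 -183.6 209.6 58 0 0 0; 1 -183.6 209.6 58 0 0 0; 0.65 -183.6 209.6 58 0 0 0; 0.65 -183.6 209.6 58 0 0 0; 0.65 -183.6 209.6 10 0 0 0; 0.65 -183.6 209.6 0 0 0 0'
cat >> h.py <<'E'
def bits(s):
    """shanks in the crate: (centre mm, long-axis deg)"""
    return [(b[2],b[3],b[4],b[0]) for b in blobs(s,.0205,.028,(.4,.59,-.35,-.08),20)]
E
python3 - <<'E'
from h import *
s=snap('top'); 
P=cloud(s);q=P[110:155,270:312].reshape(-1,3);print(np.histogram(q[:,2]*1000,bins=range(-5,80,5))[0])
for b in bits(s): print(b)
s2=snap('side')
for b in bits(s2): print('side',b[:3])
print(rows([.5,-.1,.1],-90),arm.read_state()['position'])
E
```

```text
clock: 16.2
position: [0.6537, 0.04, 0.1071]
eef_rot: [0.002, 0.879, 0.477, 0.004]
contact_force: [0.3, -0.0, 1.9]
width: 0.346
finger_force: 0.0
[ 93 285  47  17  16  32  13  12  26  44   6   1   6   7  12  17]
([560.1, -242.2, 26.5], [np.float64(559.5), np.float64(-243.2), np.float64(12.0), np.float64(16.8)], 21.3, 28)
([545.4, -179.0, 23.7], [np.float64(546.5), np.float64(-178.8), np.float64(32.1), np.float64(17.5)], 16.2, 89)
([536.9, -241.7, 25.9], [np.float64(542.0), np.float64(-244.2), np.float64(45.3), np.float64(31.4)], 23.8, 116)
([540.0, -113.6, 23.9], [np.float64(539.8), np.float64(-113.9), np.float64(17.5), np.float64(29.1)], 74.5, 86)
([462.0, -183.8, 23.9], [np.float64(462.1), np.float64(-183.6), np.float64(17.5), np.float64(29.0)], 89.3, 92)
([460.5, -247.0, 23.8], [np.float64(460.5), np.float64(-247.2), np.float64(19.0), np.float64(29.8)], 85.4, 100)
([458.6, -307.8, 23.6], [np.float64(457.8), np.float64(-307.8), np.float64(18.4), np.float64(31.3)], 89.6, 99)
([455.5, -114.0, 23.9], [np.float64(455.6), np.float64(-114.1), np.float64(17.5), np.float64(30.3)], 84.6, 92
[... 197 characters left out ...]
8), np.float64(29.9)], 82.1)
side ([544.0, -181.3, 22.7], [np.float64(543.0), np.float64(-180.5), np.float64(29.9), np.float64(19.6)], 7.5)
side ([460.0, -185.8, 22.7], [np.float64(460.1), np.float64(-185.2), np.float64(20.2), np.float64(29.5)], 89.4)
side ([539.6, -248.3, 25.6], [np.float64(540.1), np.float64(-245.8), np.float64(46.8), np.float64(30.6)], 20.8)
side ([458.9, -249.4, 22.8], [np.float64(459.2), np.float64(-248.7), np.float64(18.3), np.float64(26.9)], 85.1)
side ([457.3, -309.6, 22.9], [np.float64(457.6), np.float64(-309.1), np.float64(30.3), np.float64(20.4)], 0.9)
(array([-200.6,  -51.9,    3.5]), np.float64(57.0), 'cur yaw_y -33.0 q6 0.59') [0.65282624 0.0399129  0.10446864]
```

Run:
```python
from h import *
print(rows([.5453,-.1798,.08],-74))
s=snap('top'); print([b[:3] for b in bits(s)][:2]); save(s,'c1.png',(335,140,475,245),5)
```

```text
(array([-242.9,   29.5,   23.8]), np.float64(41.0), 'cur yaw_y -33.0 q6 0.59')
[([542.3, -245.9, 26.3], [np.float64(542.5), np.float64(-245.0), np.float64(46.2), np.float64(28.9)], 16.7), ([545.1, -179.2, 23.9], [np.float64(545.6), np.float64(-179.0), np.float64(30.4), np.float64(17.8)], 14.7)]
```

View pics/c1.png

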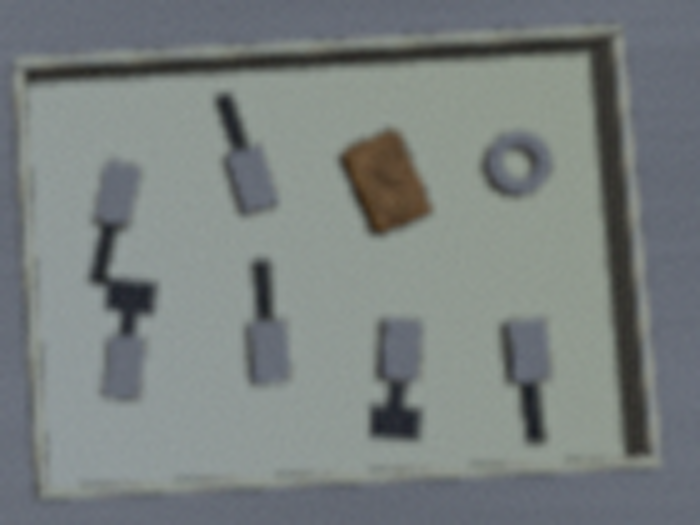

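In the crop, the hex bits have their shanks at (250,180), (117,195), (267,352) and (527,350). The blade bits at (122,365) and (399,350) have wide fishtails, and the nut, cork, red bit and yellow ring are also ruled out. The upper-middle bit goes first.

```bash
python3 -m handwheel '0.6 -60 7 0 0 0 10; 0.6 -120 14 0 0 0 20; 0.6 -180 21 0 0 0 30; 0.6 -242.9 29.5 0 0 0 41; 0.6 -242.9 29.5 40 0 0 41; 0.6 -242.9 29.5 90 0 0 41; 0.6 -242.9 29.5 114 0 0 41; 0.6 -242.9 29.5 114 0 0 41; 1 -242.9 29.5 114 0 0 41; 1 -242.9 29.5 114 0 0 41; 1 -242.9 29.5 114 0 0 41' 80
python3 -m handwheel '1 0 0 -60 0 0 0; 1 0 0 -110 0 0 0; 1 0 0 -110 0 0 0'
python3 - <<'E'
from h import *
print(rows([.4835,.1656,.10],-33))
E
```

```text
clock: 17.73
position: [0.5438, -0.1799, -0.0128]
eef_rot: [0.0, 0.99, 0.139, 0.0]
contact_force: [-0.2, 0.8, -0.5]
width: 0.185
finger_force: 80.0
clock: 18.1
position: [0.5464, -0.181, 0.1034]
eef_rot: [0.003, 0.99, 0.139, 0.005]
contact_force: [-0.1, -1.0, -1.0]
width: 0.183
finger_force: 80.2
(array([  34.8, -350.6,    1.4]), np.float64(-41.0), 'cur yaw_y -74.0 q6 0.91')
```

```bash
cat >> h.py <<'E'
def rows4(target,yaw_y,n=5):
    ds=[];
    for i in range(n):
        d,t,c=rows(target,yaw_y); ds.append(np.r_[d,t]); viewer.snapshot('top')
    return np.round(np.mean(ds,0),1),np.round(np.std(ds,0),1),c
E
python3 -m handwheel '1 8 -60 0 0 0 -8; 1 15 -120 0 0 0 -16; 1 22 -180 0 0 0 -24; 1 30 -240 0 0 0 -32; 1 34 -300 0 0 0 -41; 1 34.8 -350.6 0 0 0 -41; 1 34.8 -350.6 0 0 0 -41; 1 34.8 -350.6 0 0 0 -41'
python3 - <<'E'
from h import *
print(rows4([.4835,.1656,.002],-33))
p=arm.read_state()['position']; 
for n in('top','side'):
    s=snap(n);P=cloud(s); m=(P[...,2]>p[2]+.01)&(P[...,2]<p[2]+.034)&(np.hypot(P[...,0]-p[0],P[...,1]-p[1])<.08)
    q=P[m]; print(n,len(q),q.min(0),q.max(0))
save(s,'p1.png',(240,60,400,180),4)
E
```

```text
clock: 19.1
position: [0.4803, 0.1664, 0.0961]
eef_rot: [0.0, 0.879, 0.477, -0.001]
contact_force: [-0.7, 0.0, -0.7]
width: 0.184
finger_force: 80.1
(array([ 1.5,  2.5, 94.4, -0.1]), array([0.1, 0.4, 0.2, 0.1]), 'cur yaw_y -33.2 q6 0.84')
top 18 [0.4610273  0.14938869 0.11708504] [0.49072855 0.17040731 0.13064305]
side 64 [0.45974747 0.14651115 0.11536267] [0.50623007 0.20112362 0.1303989 ]
```

View pics/p1.png

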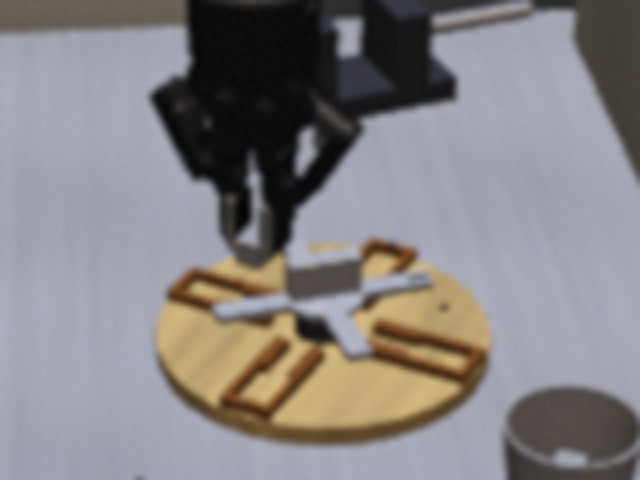

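The side crop shows the shank level in the fingers at (253,247), above the near-left pocket. The stubs lie in the cup at (570,457). I'll lower it.

```bash
python3 -m handwheel '1 1.5 2.5 45 0 0 0; 1 1.5 2.5 80 0 0 0; 1 1.5 2.5 88 0 0 0; 1 1.5 2.5 92 0 0 0; 1 1.5 2.5 92 0 0 0'
python3 -m handwheel '1 0 0 1 0 0 0; 1 0 0 2 0 0 0; 1 0 0 2 0 0 0'
python3 - <<'E'
from h import *
print(rows4([.4835,.1656,.002],-33))
E
```

```text
clock: 20.08
position: [0.4845, 0.1668, 0.0064]
eef_rot: [0.0, 0.879, 0.477, 0.001]
contact_force: [-0.3, 0.5, -0.1]
width: 0.184
finger_force: 80.1
clock: 20.45
position: [0.4836, 0.1667, 0.0031]
eef_rot: [0.0, 0.879, 0.477, 0.0]
contact_force: [0.4, 0.5, -0.6]
width: 0.183
finger_force: 80.1
(array([-0.9,  0.5,  1. ,  0. ]), array([0. , 0. , 0.1, 0. ]), 'cur yaw_y -33.0 q6 0.84')
```

```bash
python3 -m handwheel '1 0 0 1.5 0 0 0; 1 0 0 1.5 0 0 0';python3 -m handwheel '1 0 0 3 0 0 0; 1 0 0 3 0 0 0'
```

```text
clock: 20.95
position: [0.4834, 0.1666, 0.0011]
eef_rot: [-0.0, 0.879, 0.477, -0.0]
contact_force: [-0.2, 1.3, -1.1]
width: 0.186
finger_force: 80.1
clock: 21.2
position: [0.4838, 0.1667, 0.0]
eef_rot: [0.0, 0.879, 0.477, 0.0]
contact_force: [-4.5, -1.7, 8.4]
width: 0.18
finger_force: 84.8
```

```bash
python3 -m handwheel '0.6 0 0 -1 0 0 0; 0.6 0 0 -1 0 0 0; 0.6 0 0 -50 0 0 0; 0.6 0 0 -100 0 0 0; 0.6 60 60 -100 0 0 0;0.6 90 120 -100 0 0 10;0.6 90 180 -100 0 0 20;0.6 90 240 -100 0 0 30;0.6 90 300 -100 0 0 40'
cat >> h.py <<'E'
def inpocket(s):
    C=np.array([529.8,236.9])
    for b in blobs(s,.0295,.0375,(.42,.64,.13,.34),20):
        c=np.array(b[3][:2])-C; print('shank',b[0],np.round(b[2]),[float(k) for k in b[3]],b[4],'r %.1f ang %.1f'%(np.hypot(*c),np.degrees(np.arctan2(c[1],c[0]))))
E
python3 - <<'E'
from h import *
s=snap('top'); inpocket(s)
for b in bits(s): print(b[0],[float(k) for k in b[1]],b[2])
print(rows4([.4578,-.3085,-.010],-87),arm.read_state()['position'])
E
```

```text
clock: 22.32
position: [0.7723, 0.0862, 0.0975]
eef_rot: [-0.0, 0.989, 0.145, -0.0]
contact_force: [1.7, 0.4, 0.4]
width: 0.396
finger_force: 0.0
[546.7, -251.7, 26.5] [544.5, -250.1, 44.6, 16.6] 20.6
[547.9, -230.2, 25.7] [547.4, -231.8, 24.9, 12.0] 22.4
[539.7, -113.6, 23.5] [538.5, -113.5, 17.6, 33.0] 74.3
[523.7, -245.7, 26.2] [524.1, -245.8, 16.8, 11.9] 88.6
[462.1, -184.0, 23.6] [462.4, -183.8, 16.9, 29.3] 87.2
[460.9, -247.0, 23.8] [460.6, -247.2, 17.7, 30.4] 80.8
[458.5, -307.8, 23.7] [458.8, -308.0, 29.1, 17.9] 1.8
[455.1, -114.1, 23.4] [455.6, -114.5, 17.4, 29.0] 80.4
(array([-413.3,  285.8,  105.1,   13.6]), array([0.7, 0.8, 1.5, 0.4]), 'cur yaw_y -73.0 q6 1.34') [0.77038719 0.08766868 0.0985165 ]
```

```bash
python3 -m handwheel '0.6 -50 35 0 0 0 0; 0.6 -100 70 0 0 0 0; 0.6 -150 105 0 0 0 5; 0.6 -200 140 0 0 0 10; 0.6 -250 175 0 0 0 13.6; 0.6 -300 210 0 0 0 13.6; 0.6 -350 245 0 0 0 13.6; 0.6 -413 286 0 0 0 13.6; 0.6 -413 286 0 0 0 13.6; 0.6 -413 286 0 0 0 13.6'
python3 - <<'E'
from h import *
s=snap('top'); inpocket(s)
print(rows4([.4581,-.3085,-.010],-87))
for n in('top','side'):
  for b in bits(snap(n)): print(b[0],[float(k) for k in b[1]],b[2])
E
```

```text
clock: 23.88
position: [0.4592, -0.3065, 0.0998]
eef_rot: [0.001, 1.0, 0.029, 0.001]
contact_force: [-0.2, -0.1, -0.5]
width: 0.404
finger_force: 0.0
shank 97 [486. 170.  34.] [487.9, 173.9, 41.2, 18.1] 56.7 r 75.7 ang -123.6
(array([ -2.3,   2.6, 108.9,   0.5]), array([0.1, 0.1, 0.4, 0. ]), 'cur yaw_y -86.5 q6 0.86')
[540.4, -243.9, 26.2] [541.9, -244.0, 45.1, 30.2] 21.0
[539.6, -113.8, 23.5] [539.5, -113.9, 17.6, 29.5] 74.4
[461.8, -183.9, 23.8] [462.2, -183.7, 17.2, 29.2] 87.7
[460.8, -247.2, 24.0] [460.4, -247.8, 17.3, 29.4] 87.2
[455.4, -114.1, 23.8] [455.7, -114.1, 17.2, 30.7] 86.1
[448.9, -308.2, 23.5] [449.3, -308.4, 18.1, 9.8] 88.5
[538.6, -115.9, 22.9] [538.6, -115.7, 21.7, 27.7] 82.0
[445.5, -116.1, 22.7] [447.2, -114.8, 20.1, 14.7] 86.0
[450.2, -186.5, 22.6] [449.5, -185.4, 9.9, 20.8] 13.0
[539.1, -248.5, 25.8] [540.5, -245.9, 46.2, 32.3] 20.2
[458.9, -249.1, 22.9] [459.2, -248.8, 19.2, 26.9] 85.3
[457.2, -309.9, 23.1] [457.6, -309.2, 30.0, 19.9] 2.7
```

```bash
python3 -m handwheel '0.6 -2.3 2.6 50 0 0 0; 0.6 -2.3 2.6 100 0 0 0; 0.6 -2.3 2.6 110 0 0 0; 0.6 -2.3 2.6 110 0 0 0; 1 -2.3 2.6 110 0 0 0; 1 -2.3 2.6 110 0 0 0; 1 -2.3 2.6 110 0 0 0; 1 -2.3 2.6 60 0 0 0; 1 -2.3 2.6 0 0 0 0; 1 -2.3 2.6 0 0 0 0'
python3 - <<'E'
from h import *
print(rows4([.5761,.3082,.10],-33))
E
```

```text
clock: 25.52
position: [0.46, -0.3121, 0.1064]
eef_rot: [0.004, 1.0, 0.029, 0.005]
contact_force: [0.9, -0.6, -0.6]
width: 0.176
finger_force: 78.6
(array([ 1.542e+02, -6.108e+02, -5.000e-01, -5.360e+01]), array([1.3, 1.1, 1.8, 0. ]), 'cur yaw_y -86.6 q6 0.85')
```

```bash
python3 -m handwheel '1 14 -56 0 0 0 -5; 1 28 -112 0 0 0 -10; 1 42 -168 0 0 0 -15; 1 56 -222 0 0 0 -20; 1 70 -278 0 0 0 -25; 1 84 -334 0 0 0 -30; 1 98 -390 0 0 0 -35; 1 112 -446 0 0 0 -40; 1 126 -502 0 0 0 -45; 1 140 -556 0 0 0 -50; 1 154 -611 0 0 0 -53.6; 1 154 -611 0 0 0 -53.6'
python3 -m handwheel '1 0 0 0 0 0 0; 1 0 0 0 0 0 0'
python3 - <<'E'
from h import *
print(rows4([.5761,.3082,.000],-33))
s=snap('side'); save(s,'p2.png',(240,50,400,190),4)
E
```

```text
clock: 27.28
position: [0.5734, 0.3126, 0.0946]
eef_rot: [-0.001, 0.878, 0.479, -0.002]
contact_force: [-0.1, -0.8, -1.9]
width: 0.176
finger_force: 78.7
clock: 27.52
position: [0.5749, 0.3078, 0.098]
eef_rot: [0.0, 0.879, 0.476, -0.0]
contact_force: [-0.4, -0.1, 0.0]
width: 0.177
finger_force: 78.7
(array([ 0.7,  0.7, 98.5, -0.1]), array([0.2, 0.1, 0.3, 0. ]), 'cur yaw_y -33.1 q6 1.02')
```

View pics/p2.png

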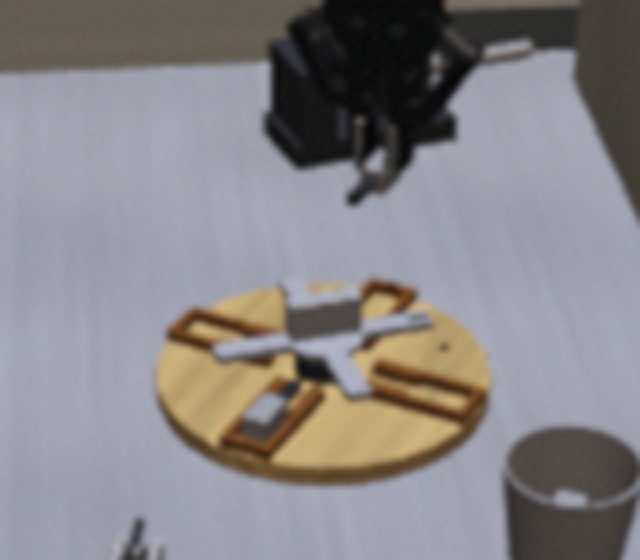

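Bit 1 lies in its pocket at (270,410). The held bit is level with its nose towards the axis (355,197). I'll lower it.

```bash
python3 -m handwheel '1 .7 .7 45 0 0 0; 1 .7 .7 85 0 0 0; 1 .7 .7 95 0 0 0; 1 .7 .7 97 0 0 0; 1 .7 .7 97 0 0 0'
python3 -m handwheel '1 0 0 1.5 0 0 0; 1 0 0 2 0 0 0';python3 -m handwheel '1 0 0 1.5 0 0 0; 1 0 0 1.5 0 0 0'
```

```text
clock: 28.45
position: [0.5765, 0.3094, 0.0026]
eef_rot: [0.0, 0.879, 0.477, 0.001]
contact_force: [-1.6, -0.7, 2.2]
width: 0.178
finger_force: 79.0
clock: 28.7
position: [0.5765, 0.3094, 0.0025]
eef_rot: [0.0, 0.879, 0.477, 0.001]
contact_force: [-6.4, -4.6, 12.6]
width: 0.172
finger_force: 80.3
clock: 28.95
position: [0.5765, 0.3095, 0.0025]
eef_rot: [0.0, 0.879, 0.477, 0.001]
contact_force: [-8.6, -5.5, 17.0]
width: 0.173
finger_force: 80.8
```

```bash
python3 -m handwheel '1 0 0 -2 0 0 0; 0.6 0 0 -2 0 0 0; 0.6 0 0 -2 0 0 0; 0.6 0 0 -50 0 0 0; 0.6 0 0 -100 0 0 0; 0.6 -60 0 -100 0 0 0;0.6 -60 60 -100 0 0 0;0.6 -60 120 -100 0 0 0;0.6 -60 180 -100 0 0 0;0.6 -60 240 -100 0 0 0'
python3 - <<'E'
from h import *
print(rows4([.5390,-.1147,.09],75))
for n in('top','side'):
  s=snap(n); inpocket(s)
  for b in bits(s): print([float(k) for k in b[1]],b[2])
E
```

```text
clock: 30.2
position: [0.7459, 0.1271, 0.0975]
eef_rot: [-0.0, 0.879, 0.477, 0.0]
contact_force: [1.6, 1.3, 0.4]
width: 0.402
finger_force: 0.0
(array([-314. ,  -42.6,    5. ,   71.8]), array([1.1, 2.4, 1.4, 0.2]), 'cur yaw_y -33.1 q6 0.70')
shank 21 [580. 321.  35.] [581.2, 321.4, 7.7, 17.5] 87.1 r 98.9 ang 58.7
[559.3, -242.1, 11.3, 18.4] 19.5
[547.4, -231.4, 24.7, 10.6] 24.6
[536.2, -246.2, 33.7, 29.6] 20.1
[540.1, -113.6, 17.6, 30.1] 72.1
[472.3, -142.0, 29.1, 17.4] 16.9
[460.6, -247.8, 17.8, 29.3] 87.0
[455.7, -113.8, 17.2, 27.0] 87.7
shank 45 [574. 307.  34.] [573.9, 307.9, 39.0, 18.5] 59.8 r 83.6 ang 58.2
shank 65 [484. 168.  33.] [484.8, 171.7, 41.2, 19.4] 56.0 r 79.2 ang -124.6
[538.6, -115.2, 20.5, 30.1] 70.5
[453.5, -116.3, 18.7, 27.6] 85.6
[472.0, -143.2, 32.8, 19.8] 16.6
[540.4, -245.4, 46.7, 31.8] 18.5
[459.1, -249.3, 19.9, 26.8] 84.8
```

```bash
python3 -m handwheel '0.6 -50 -7 0 0 0 -10; 0.6 -100 -14 0 0 0 -20; 0.6 -150 -21 0 0 0 -30; 0.6 -200 -28 0 0 0 -40; 0.6 -250 -35 0 0 0 -50; 0.6 -314 -42.6 0 0 0 -60; 0.6 -314 -42.6 5 0 0 -70; 0.6 -314 -42.6 5 0 0 -80; 0.6 -314 -42.6 5 0 0 -90; 0.6 -314 -42.6 5 0 0 -100; 0.6 -314 -42.6 5 0 0 -109; 0.6 -314 -42.6 5 0 0 -109'
python3 - <<'E'
from h import *
print(rows4([.5392,-.1146,-.010],74))
s=snap('top'); inpocket(s); 
for b in bits(s)[:3]: print([float(k) for k in b[1]],b[2])
E
```

```text
clock: 32.05
position: [0.5374, -0.1107, 0.0941]
eef_rot: [0.001, 0.122, 0.993, -0.0]
contact_force: [0.1, 0.9, 0.3]
width: 0.401
finger_force: 0.0
(array([ -2.4,  -3. , 103.7,   1.9]), array([0.1, 0.3, 0.3, 0.1]), 'cur yaw_y 75.9 q6 -1.59')
shank 94 [576. 310.  34.] [576.4, 310.0, 29.9, 17.9] 56.8 r 86.7 ang 57.5
shank 91 [485. 169.  35.] [485.1, 169.3, 29.7, 17.8] 56.8 r 81.0 ang -123.5
[532.1, -111.0, 18.0, 13.3] 65.9
[472.2, -142.0, 29.0, 17.7] 16.9
[460.6, -247.4, 18.0, 30.0] 82.8
```

```bash
python3 -m handwheel '0.6 -2.4 -3 50 0 0 1.9; 0.6 -2.4 -3 95 0 0 1.9; 0.6 -2.4 -3 104 0 0 1.9; 0.6 -2.4 -3 104 0 0 1.9; 1 -2.4 -3 104 0 0 1.9; 1 -2.4 -3 104 0 0 1.9; 1 -2.4 -3 104 0 0 1.9; 1 -2.4 -3 60 0 0 1.9; 1 -2.4 -3 0 0 0 1.9; 1 -2.4 -3 0 0 0 1.9'
python3 - <<'E'
from h import *
print(rows4([.6011,.1906,.10],57))
E
```

```text
clock: 33.6
position: [0.5427, -0.1163, 0.1006]
eef_rot: [0.006, 0.139, 0.99, -0.001]
contact_force: [0.7, -0.1, -0.1]
width: 0.175
finger_force: 78.2
(array([ 25.5, 311.2,  -5. ,  17.1]), array([1.6, 0. , 3.2, 0. ]), 'cur yaw_y 74.1 q6 -1.57')
```

```bash
python3 -m handwheel '1 4 52 0 0 0 3; 1 8 104 0 0 0 6; 1 12 156 0 0 0 9; 1 16 208 0 0 0 12; 1 20 260 0 0 0 15; 1 25.5 311 0 0 0 17.1; 1 25.5 311 0 0 0 17.1; 1 25.5 311 0 0 0 17.1;1 25.5 311 0 0 0 17.1'
python3 - <<'E'
from h import *
print(rows4([.6015,.1904,.000],57),arm.read_state()['width'])
s=snap('side'); save(s,'p3.png',(260,60,400,180),4)
E
```

```text
clock: 34.98
position: [0.5998, 0.1893, 0.0923]
eef_rot: [-0.0, 0.285, 0.959, -0.0]
contact_force: [0.0, 0.7, -2.4]
width: 0.18
finger_force: 78.4
(array([-0.8,  1.6, 92.7, -0.1]), array([0.1, 0.2, 0.3, 0. ]), 'cur yaw_y 56.9 q6 -0.74') 0.17671778352563275
```

View pics/p3.png

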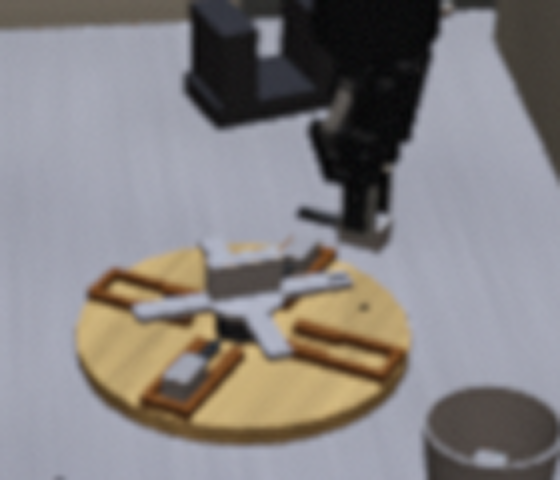

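The held bit's shank is at (365,235) with its nose towards the axis (305,213). I'll lower it.

```bash
python3 -m handwheel '1 -.8 1.6 45 0 0 0; 1 -.8 1.6 80 0 0 0; 1 -.8 1.6 89 0 0 0; 1 -.8 1.6 91 0 0 0; 1 -.8 1.6 91 0 0 0'
python3 -m handwheel '1 0 0 1.5 0 0 0; 1 0 0 2 0 0 0';python3 -m handwheel '1 0 0 1.5 0 0 0; 1 0 0 1.5 0 0 0'
```

```text
clock: 35.9
position: [0.6021, 0.1917, 0.0029]
eef_rot: [0.001, 0.284, 0.959, 0.0]
contact_force: [-0.4, -0.2, 1.9]
width: 0.173
finger_force: 78.6
clock: 36.15
position: [0.6021, 0.1917, 0.0028]
eef_rot: [0.001, 0.284, 0.959, 0.0]
contact_force: [-6.0, -1.8, 12.2]
width: 0.177
finger_force: 80.0
clock: 36.4
position: [0.6022, 0.1917, 0.0029]
eef_rot: [0.001, 0.284, 0.959, 0.001]
contact_force: [-10.4, -2.1, 16.5]
width: 0.178
finger_force: 80.5
```

```bash
python3 -m handwheel '1 0 0 -2 0 0 0; 0.6 0 0 -2 0 0 0; 0.6 0 0 -2 0 0 0; 0.6 0 0 -50 0 0 0; 0.6 0 0 -95 0 0 0; 0.6 -10 -50 -95 0 0 -10;0.6 -22 -105 -95 0 0 -20;0.6 -34 -160 -95 0 0 -30;0.6 -46 -215 -95 0 0 -40;0.6 -56 -270 -95 0 0 -50;0.6 -66 -325 -95 0 0 -50;0.6 -73 -351 -95 0 0 -50'
python3 - <<'E'
from h import *
for n in('top','side'):
  s=snap(n); inpocket(s)
  for b in bits(s): print([float(k) for k in b[1]],b[2])
print(rows4([.4722,-.1426,-.010],107))
E
```

```text
clock: 37.9
position: [0.4702, -0.1448, 0.0932]
eef_rot: [-0.0, -0.146, 0.989, -0.0]
contact_force: [1.5, -0.4, 0.1]
width: 0.4
finger_force: 0.0
shank 96 [601. 192.  34.] [600.9, 192.5, 18.2, 31.0] 56.3 r 83.8 ang -32.0
shank 115 [573. 304.  34.] [568.6, 298.0, 60.0, 17.9] 56.9 r 72.4 ang 57.6
shank 99 [486. 170.  34.] [487.3, 172.9, 39.4, 18.0] 56.9 r 76.8 ang -123.6
shank 25 [579. 309.  34.] [580.6, 308.8, 30.9, 11.2] 82.2 r 88.0 ang 54.8
shank 63 [599. 189.  33.] [598.9, 190.2, 22.5, 30.9] 56.9 r 83.4 ang -34.1
[453.4, -116.2, 19.1, 28.7] 79.1
[470.4, -144.1, 29.5, 20.5] 12.9
[540.6, -245.7, 46.9, 32.1] 21.4
[459.1, -249.4, 20.2, 26.8] 85.1
(array([-1.000e+00, -1.000e-01,  1.032e+02, -1.000e-01]), array([0.8, 1. , 0. , 0.1]), 'cur yaw_y 107.0 q6 -2.23')
```

Bit 3 was knocked towards a blade bit, so one finger would not fit between them. I'll check which way its nose points, then push it back by the nose tip with shut fingers to make room.

```bash
python3 -m handwheel '1 -30 -4 0 0 0 0; 1 -63 -4.1 0 0 0 0; 1 -63 -4.1 0 0 0 0; 1 -63 -4.1 0 0 0 0'
python3 - <<'E'
from h import *
for n in('side','top'):
  s=snap(n)
  print(n,[(b[0],b[2],[float(k) for k in b[3]],b[4]) for b in blobs(s,.0105,.028,(.41,.56,-.17,-.095),15)])
print(rows4([.5315,-.1285,-.015],107))
s=snap('top'); save(s,'k.png',(335,140,475,245),5)
E
```

```text
clock: 38.75
position: [0.5326, -0.1272, 0.0931]
eef_rot: [-0.001, -0.148, 0.989, 0.0]
contact_force: [-0.5, -0.0, -0.0]
width: 0.002
finger_force: 0.0
side [(430, [472.2, -130.9, 18.9], [474.9, -122.5, 65.2, 58.8], 24.9)]
top [(326, [475.0, -126.6, 20.9], [477.5, -130.3, 47.9, 75.9], 87.4)]
(array([ 1.000e+00, -2.000e-01,  1.086e+02, -1.000e-01]), array([0. , 0.2, 0.1, 0. ]), 'cur yaw_y 106.9 q6 -2.16')
```

View pics/k.png

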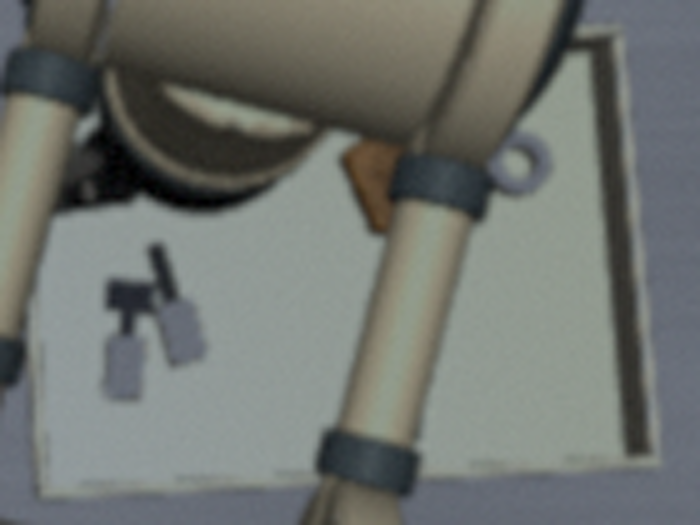

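The nose does point to +x (crop 155,252) and lies beside the fishtail (130,297). Pushing back moves it down and away from the fishtail.

```bash
python3 -m handwheel '1 1 -.2 55 0 0 0; 1 1 -.2 100 0 0 0; 1 1 -.2 109 0 0 0; 1 1 -.2 109 0 0 0; 1 6 -.2 109 0 0 0; 1 12 -.2 109 0 0 0; 1 18 -.2 109 0 0 0; 1 24 -.2 109 0 0 0; 1 30 -.2 109 0 0 0; 1 30 -.2 109 0 0 0; 1 25 -.2 60 0 0 0; 0.6 0 -.2 0 0 0 0'
python3 - <<'E'
from h import *
for n in('side','top'):
  s=snap(n)
  print(n,[([float(k) for k in b[1]],b[2]) for b in bits(s)])
s=snap('side'); save(s,'k2.png',(260,200,420,345),4)
E
```

```text
clock: 40.65
position: [0.5304, -0.1283, 0.0905]
eef_rot: [-0.002, -0.147, 0.989, 0.001]
contact_force: [0.5, 0.7, 0.9]
width: 0.2
finger_force: 0.0
side [([450.7, -112.7, 19.7, 29.5], 83.0), ([446.5, -154.0, 29.8, 20.2], 18.6), ([540.5, -245.6, 46.0, 31.7], 18.6), ([459.0, -249.2, 18.7, 26.9], 83.8)]
top [([542.0, -239.4, 42.0, 21.4], 21.0), ([452.4, -111.6, 17.9, 29.6], 80.5), ([449.5, -150.8, 33.5, 18.3], 16.2)]
```

View pics/k2.png

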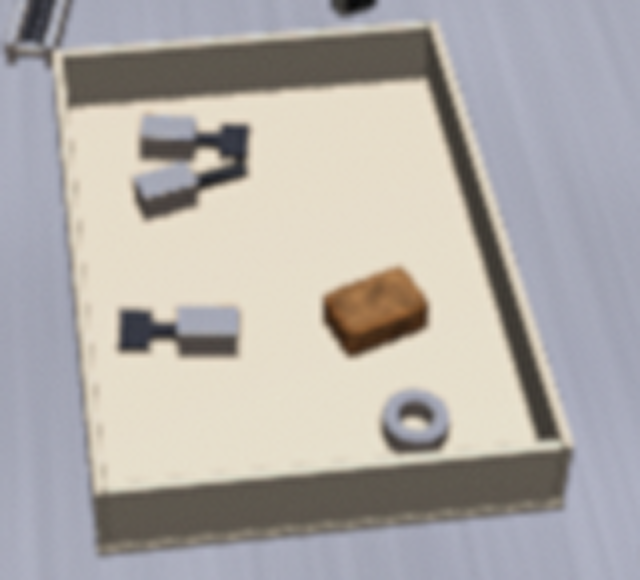

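Bit 3's shank has moved back to (165,190) and there is now finger room beside the blade shank at (168,135).

```bash
python3 -m handwheel '0.65 40 0 0 0 0 0; 0.65 83 0 0 0 0 0; 0.65 83 0 0 0 0 0; 0.65 83 0 0 0 0 0'
python3 - <<'E'
from h import *
print(rows4([.4477,-.1525,-.010],107.2))
for n in('top','side'):
  s=snap(n); print(n,[([float(k) for k in b[1]],b[2]) for b in bits(s)])
E
```

```text
clock: 41.3
position: [0.4523, -0.1525, 0.0901]
eef_rot: [-0.0, -0.147, 0.989, 0.0]
contact_force: [-0.0, 0.1, 0.9]
width: 0.353
finger_force: 0.0
(array([  4.8,   1.3, 100.5,  -0.2]), array([0.3, 0.1, 0.2, 0. ]), 'cur yaw_y 107.0 q6 -2.26')
top []
side [([450.8, -112.7, 20.6, 29.3], 83.0), ([446.5, -152.3, 31.7, 21.4], 21.0), ([540.0, -244.7, 47.0, 33.0], 19.1), ([458.9, -249.6, 19.4, 28.3], 79.9)]
```

```bash
python3 -m handwheel '0.65 4.8 1.3 45 0 0 0; 0.65 4.8 1.3 85 0 0 0; 0.65 4.8 1.3 100.5 0 0 0; 0.65 4.8 1.3 100.5 0 0 0; 1 4.8 1.3 100.5 0 0 0; 1 4.8 1.3 100.5 0 0 0; 1 4.8 1.3 100.5 0 0 0; 1 4.8 1.3 50 0 0 0; 1 4.8 1.3 -5 0 0 0; 1 4.8 1.3 -5 0 0 0'
python3 - <<'E'
from h import *
print(rows4([.4585,.2832,.10],57))
E
```

```text
clock: 42.9
position: [0.4504, -0.154, 0.102]
eef_rot: [0.004, -0.147, 0.989, -0.003]
contact_force: [0.2, 0.3, -0.4]
width: 0.179
finger_force: 78.5
(array([-137.1,  414.3,   -3.1,   50. ]), array([1.1, 0.9, 2. , 0. ]), 'cur yaw_y 107.0 q6 -2.27')
```

```bash
python3 -m handwheel '1 -17 52 0 0 0 6; 1 -34 104 0 0 0 12; 1 -51 156 0 0 0 18; 1 -68 208 0 0 0 24; 1 -85 260 0 0 0 31; 1 -102 312 0 0 0 38; 1 -120 364 0 0 0 45; 1 -137 414 0 0 0 50; 1 -137 414 0 0 0 50; 1 -137 414 0 0 0 50'
python3 - <<'E'
from h import *
print(rows4([.4583,.2833,.000],57),arm.read_state()['width'])
s=snap('side'); save(s,'p4.png',(240,50,380,180),4)
E
```

```text
clock: 44.4
position: [0.4572, 0.2826, 0.0945]
eef_rot: [-0.001, 0.284, 0.959, -0.001]
contact_force: [0.4, 0.1, -1.8]
width: 0.177
finger_force: 78.6
(array([ 0.1,  1.4, 95.3, -0.1]), array([0.4, 0.1, 0.5, 0. ]), 'cur yaw_y 56.9 q6 -0.50') 0.17180184398062234
```

View pics/p4.png

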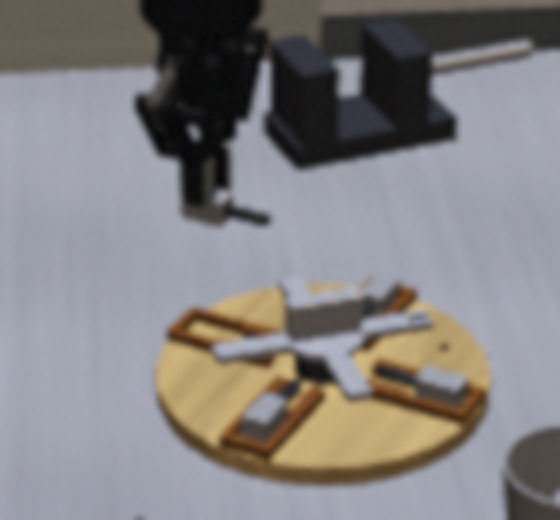

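The fourth bit is held with its nose towards the axis (265,220), and three bits are seated. I'll lower it.

```bash
python3 -m handwheel '1 .1 1.4 45 0 0 0; 1 .1 1.4 80 0 0 0; 1 .1 1.4 90 0 0 0; 1 .1 1.4 93 0 0 0; 1 .1 1.4 93 0 0 0'
python3 -m handwheel '1 0 0 1.5 0 0 0; 1 0 0 2 0 0 0';python3 -m handwheel '1 0 0 3.5 0 0 0; 1 0 0 3.5 0 0 0'
```

```text
clock: 45.32
position: [0.4594, 0.2847, 0.0044]
eef_rot: [0.001, 0.284, 0.959, 0.001]
contact_force: [-0.0, 0.5, -0.5]
width: 0.173
finger_force: 78.6
clock: 45.58
position: [0.4596, 0.2849, 0.0035]
eef_rot: [0.001, 0.284, 0.959, 0.001]
contact_force: [-2.6, -0.7, 8.6]
width: 0.173
finger_force: 79.8
clock: 45.82
position: [0.4597, 0.2849, 0.0034]
eef_rot: [0.001, 0.284, 0.959, 0.001]
contact_force: [-10.8, -6.7, 24.1]
width: 0.174
finger_force: 81.7
```

```bash
python3 -m handwheel '1 0 0 0 0 0 0; 0.6 0 0 0 0 0 0; 0.6 0 0 0 0 0 0; 0.6 0 0 -50 0 0 0; 0.6 0 0 -100 0 0 0; 0.6 50 0 -120 0 0 0;0.6 90 0 -120 0 0 0;0.6 90 0 -120 0 0 0'
python3 - <<'E'
from h import *
for n in('top','side'):
  s=snap(n); inpocket(s)
  if n=='top': save(s,'h2.png',(168,138,268,240),5); print([b[2:] for b in blobs(s,.066,.078,(.45,.6,.15,.3),30)])
print(rows4([.5299,.237,.09],57))
E
```

```text
clock: 46.82
position: [0.3815, 0.3348, 0.1178]
eef_rot: [-0.0, 0.283, 0.959, 0.0]
contact_force: [1.0, -0.6, 0.1]
width: 0.399
finger_force: 0.0
shank 103 [600. 193.  34.] [597.0, 195.9, 18.6, 41.0] 55.8 r 78.7 ang -31.4
shank 98 [575. 308.  34.] [573.8, 306.1, 41.5, 17.8] 56.8 r 82.0 ang 57.6
shank 92 [485. 169.  34.] [485.2, 169.6, 30.3, 17.5] 57.7 r 80.7 ang -123.5
shank 97 [460. 284.  34.] [459.6, 284.6, 18.1, 29.5] 55.1 r 84.9 ang 145.8
[([529.3, 236.0, 72.3], [np.float64(530.1), np.float64(236.8), np.float64(50.8), np.float64(14.7)], 11.4)]
shank 46 [574. 307.  33.] [575.0, 308.0, 32.9, 18.9] 57.5 r 84.3 ang 57.6
shank 58 [459. 281.  33.] [459.5, 282.2, 21.8, 37.5] 52.9 r 83.6 ang 147.2
shank 60 [599. 190.  34.] [599.5, 191.4, 24.0, 30.3] 65.4 r 83.2 ang -33.1
shank 68 [483. 166.  34.] [484.2, 169.9, 36.9, 21.0] 67.9 r 81.0 ang -124.2
(array([-1.751e+02, -6.000e-01,  2.710e+01, -1.000e-01]), array([0.3, 0.2, 0.1, 0. ]), 'cur yaw_y 56.9 q6 -0.35')
```

View pics/h2.png

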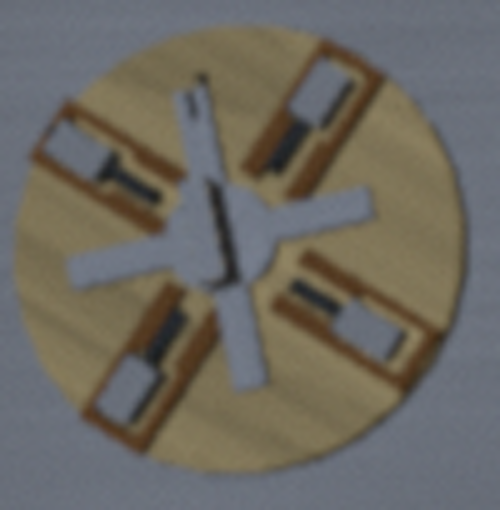

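All four bits lie in their pockets, noses in, and the wing is still open at 11.4°. Before locking I'll check each shank's tilt and height.

Run:
```python
from h import *
S=[cloud(snap('top')) for _ in range(6)]; P=np.nanmean(S,0)
C=np.array([.5298,.2369])
for th in(-33,57,147,237):
    e=np.array([np.cos(np.radians(th)),np.sin(np.radians(th))]); n=np.array([-e[1],e[0]])
    r=(P[...,:2]-C)@e; t=(P[...,:2]-C)@n
    m=(r>.05)&(r<.11)&(abs(t)<.014)&(P[...,2]>.031); 
    k=(r>.072)&(r<.092)&(abs(t)<.007)
    A=np.c_[r[k]-.082,t[k],np.ones(k.sum())]; c=np.linalg.lstsq(A,P[...,2][k],rcond=None)[0]
    print(th,'r span',np.round(np.percentile(r[m],[2,98])*1000,1),'t',np.round(np.percentile(t[m],[2,98])*1000,1),'slope deg',np.round(np.degrees(c[:2]),1),'z',round(c[2]*1000,1))
```

```text
-33 r span [69.4 98.9] t [-6.6 10.3] slope deg [-2.1 36.7] z 33.4
57 r span [ 66.7 101.4] t [-7.6  9.1] slope deg [14.8  1.9] z 33.9
147 r span [ 72.3 109.8] t [-13.6  13.5] slope deg [  1.6 -40.9] z 32.9
237 r span [66.4 95.5] t [-9.4  8. ] slope deg [-0.9 -1. ] z 35.0
```

Run:
```python
from h import *
C=np.array([.5298,.2369])
for cam in('top','side'):
  P=np.nanmean([cloud(snap(cam)) for _ in range(6)],0)
  for th in(-33,57,147,237):
    e=np.array([np.cos(np.radians(th)),np.sin(np.radians(th))]); n=np.array([-e[1],e[0]])
    r=(P[...,:2]-C)@e; t=(P[...,:2]-C)@n
    k=(r>.073)&(r<.093)&(abs(t)<.010)&(P[...,2]>.0315)&(P[...,2]<.038)
    A=np.c_[r[k]-.083,t[k],np.ones(k.sum())]; c=np.linalg.lstsq(A,P[...,2][k],rcond=None)[0]
    print(cam,th,k.sum(),'slope deg',np.round(np.degrees(c[:2]),1),'z',round(c[2]*1000,1), 'med',np.round(np.median(P[...,2][k])*1000,1))
```

```text
top -33 59 slope deg [0.5 0.6] z 34.7 med 34.8
top 57 60 slope deg [ 1.1 -0. ] z 34.8 med 34.8
top 147 61 slope deg [ 0.4 -2.4] z 34.5 med 34.6
top 237 61 slope deg [0.1 1.5] z 34.9 med 35.0
side -33 37 slope deg [-1.   3.3] z 33.8 med 34.0
side 57 27 slope deg [0.3 2. ] z 34.0 med 34.2
side 147 32 slope deg [-1.4 -0.2] z 33.8 med 33.7
side 237 33 slope deg [-3.  -2.3] z 33.7 med 33.6
```

All four are flat and at the same height. Now the lock.

```bash
python3 -m handwheel '0.6 -50 0 0 0 0 -10; 0.6 -100 0 0 0 0 -20; 0.6 -150 0 0 0 0 -30; 0.6 -175 -.6 0 0 0 -40; 0.6 -175 -.6 0 0 0 -44.8; 0.6 -175 -.6 0 0 0 -44.8; 0.6 -175 -.6 50 0 0 -44.8; 0.6 -175 -.6 92 0 0 -44.8; 0.6 -175 -.6 92 0 0 -44.8; 1 -175 -.6 92 0 0 -44.8; 1 -175 -.6 92 0 0 -44.8; 1 -175 -.6 92 0 0 -44.8' 60
python3 -m handwheel '1 0 0 0 0 0 -8; 1 0 0 0 0 0 -16; 1 0 0 0 0 0 -24; 1 0 0 0 0 0 -32; 1 0 0 0 0 0 -39; 1 0 0 0 0 0 -43; 1 0 0 0 0 0 -45.3; 1 0 0 0 0 0 -45.3; 1 0 0 0 0 0 -45.3'
python3 - <<'E'
from h import *
s=arm.read_state();print(s['moment'],rows([.53,.237,.05],-42.6)[2])
E
```

```text
clock: 49.58
position: [0.5299, 0.2367, 0.027]
eef_rot: [0.0, -0.102, 0.995, -0.001]
contact_force: [-1.5, -6.3, 0.7]
width: 0.149
finger_force: 59.5
clock: 50.7
position: [0.5301, 0.2362, 0.027]
eef_rot: [0.0, -0.477, 0.879, -0.001]
contact_force: [0.7, -5.9, 0.8]
width: 0.149
finger_force: 59.5
[-0.81658817  0.20304294  0.01520703] cur yaw_y 147.0 q6 -2.20
```

```bash
python3 -m handwheel '0.6 0 0 0 0 0 0; 0.6 0 0 0 0 0 0; 0.6 0 0 -60 0 0 0; 0.6 0 0 -120 0 0 0; 0.6 -25 -50 -120 0 0 0; 0.6 -50 -105 -120 0 0 0;0.6 -75 -160 -120 0 0 0;0.6 -90 -190 -120 0 0 0'
python3 - <<'E'
from h import *
print(arm.read_state()['position'])
s=snap('top'); print([b[2:] for b in blobs(s,.066,.078,(.45,.6,.15,.3),30)]); inpocket(s)
for t in('skitool',): print(finder.spot_in('top',t)[:2])
save(s,'f.png',(160,105,480,290),2.5)
E
```

```text
clock: 51.7
position: [0.74, 0.2091, 0.1446]
eef_rot: [-0.0, -0.477, 0.879, 0.0]
contact_force: [-0.4, 0.6, 0.5]
width: 0.398
finger_force: 0.0
[0.73998157 0.20911858 0.14460491]
[]
shank 80 [603. 190.  34.] [602.6, 191.5, 17.9, 27.0] 55.4 r 85.8 ang -31.9
shank 79 [483. 166.  34.] [483.6, 167.1, 25.1, 17.8] 56.8 r 83.7 ang -123.5
[{'bbox': [284.5, 232.2, 326.0, 252.5], 'confidence': 0.61}]
```

View pics/f.png

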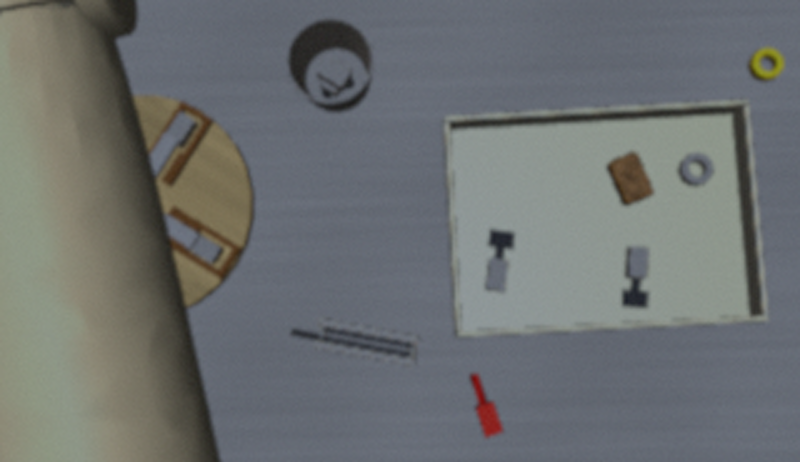

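The cup stands with both stubs in it, and the crate holds only the blades, nut and cork. The ski tool (355,342) is unmoved, but the arm hides the holder, so I'll move aside to check the ring.

```bash
python3 -m handwheel '0.6 60 0 0 0 0 0; 0.6 120 0 0 0 0 0; 0.6 180 0 0 0 0 0; 0.6 240 0 0 0 0 0; 0.6 300 0 0 0 0 0; 0.6 300 0 0 0 0 0'
python3 - <<'E'
from h import *
s=snap('top'); print([b[2:] for b in blobs(s,.066,.078,(.45,.6,.15,.3),30)]); inpocket(s)
P=np.nanmean([cloud(snap('top')) for _ in range(6)],0)
m=(P[...,2]>.066)&(P[...,2]<.078)&(abs(P[...,0]-.53)<.04)&(abs(P[...,1]-.237)<.04); q=P[m][:,:2]; w,v=np.linalg.eigh(np.cov((q-q.mean(0)).T)); print(np.degrees(np.arctan2(v[1,1],v[0,1]))%180)
m=(P[...,2]>.040)&(P[...,2]<.050); C=np.array([.5298,.2369]); d=P[...,:2]-C; r=np.hypot(d[...,0],d[...,1]); a=np.degrees(np.arctan2(d[...,1],d[...,0]))
m&=(r>.045)&(r<.072)
for th in(-33,57,147,237):
    k=m&(abs((a-th+180)%360-180)<25); print(th,np.round(np.mean((a[k]-th+180)%360-180),1))
E
```

```text
clock: 52.55
position: [0.5742, -0.0289, 0.1467]
eef_rot: [-0.002, -0.466, 0.885, -0.005]
contact_force: [0.5, -0.0, 0.5]
width: 0.398
finger_force: 0.0
[([529.3, 236.0, 72.3], [np.float64(529.7), np.float64(236.6), np.float64(49.9), np.float64(14.0)], 57.3)]
shank 79 [603. 190.  34.] [602.6, 191.5, 18.6, 27.2] 55.9 r 85.8 ang -31.9
shank 63 [578. 314.  35.] [578.6, 313.2, 24.3, 17.5] 55.2 r 90.6 ang 57.4
shank 57 [484. 169.  34.] [484.3, 168.3, 20.7, 17.7] 56.0 r 82.3 ang -123.6
shank 85 [457. 285.  34.] [459.0, 285.2, 18.4, 28.1] 55.5 r 85.7 ang 145.7
57.30282844378072
-33 -0.3
57 0.1
147 0.4
237 0.3
```

The wing is at 57.3°, so the ring is at the locked mark with its tongues centred over the pockets. Handing in.

```bash
python3 -c "
from bench import ticket; print(ticket.sign_off())"
```

```text
the job is handed in; nothing more can be done
None
```

I handed the job in at about 53 s: the ring was opened, both worn stubs went into the standing cup, all four hex bits lie flat in their own pockets noses inward, and the ring is back at its locked mark; freeing one knocked hex bit shifted a blade bit a few millimetres, but it stayed in the crate with the other blade, nut and cork, and the ski tool was not disturbed.

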